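# Register a plaque in the stencil jig and snap the stencil frame down over it

## Robot

A 6-joint arm with a two-finger parallel gripper is mounted at the origin on the work surface. World frame = base frame: x ahead of the robot, y to its left, z up, the work surface at z = 0. Lengths are in m, angles in degrees, forces in N, time in s.
With the tool pointing down it reaches from about 0.4 to 0.825 m from the base axis. Payload 7 kg.
Tool frame: the origin (TCP) lies at the very end of the fingers, on their centre line; the grasp point (between the pads) lies 19 mm behind it; z points along the fingers, y is the direction in which the jaws open and shut (so a half turn about z gives the same grasp; the last joint's range is limited). The gripper opens to 88 mm and grips with 3 to 60 N. Pads are 19 mm wide; open, the fingers measure 130 mm over their backs; the gripper's body (78 mm by 193 mm) begins 47 mm behind the grasp point.
Start: joints at [-60.785, 20.546, 0.682, 0, -70.136, -16.507], TCP at [0.148, -0.658, 0.227] pointing down, gripper open.
Joint ranges: [-176.03, 176.03], [-82.01, 121.73], [-58.28, 71.71], [-173.87, 95.51], [-174.79, -0.11], [-173.66, 173.66]. Speed limits (degrees/s): [136.94, 136.94, 172.46, 180, 180, 180].

## Interface

Orientations are given as [roll, pitch, yaw] about the fixed x, y, z axes, in that order (R = Rz(yaw) Ry(pitch) Rx(roll)).
In Python, from plant import telemetry, optics, ctrl gives the robot as it stands.
- The arm moves only by the tool servo_tool, never from a script. Its argument "rows" is a list of rows, each a list of 3 entries, a list of its own where there are three numbers: the shift along the tool's x, y, z in m, then the turn, a rotation vector about the tool's x, y, z in units of 6 degrees (1.0 is 6 degrees), then the closure, from 0 (fully open) to 1 (shut). A call has 1 to 20 rows; each row shifts and turns the commanded pose from where the row before left it, along the tool's axes as they then stand; what a row does not reach is not made up. A row lasts 1/12 s, in which the tool goes at most 41.7 mm and 7.16 degrees, less where a joint would pass 70% of its speed; a pose out of reach is approached as far as the arm can. A call is refused whole if a number of a shift passes 0.0417 or a number of a turn 1, either way. A call with a gripper value outside its range is refused whole. The fingers move at their own pace and stop on an object; the grip force is fixed at half the most. Time passes only in rows, so rows that do not move let the fingers close. It gives the time, the measured TCP pose, the force and the opening at its end, in the units of the state.
- telemetry.get_obs(): the state, without advancing time (a new reading comes with each control period).
- optics.snapshot(name): name is "side" or "top" or "wrist"; returns the picture (384x512x3 uint8, red, green, blue); there is no depth.
- optics.camera_info(name): a dict with "mtx" (3x3 intrinsics, pixels), "rvec" (rotation vector, rad) and "tvec" (3), from world to camera coordinates, as OpenCV has them. Camera axes: x right, y down, z forward; pixel columns grow to the right and rows downward; lengths in m; the calibration is good to about 2 mm. A picture is of the moment at which its call begins: read the wrist's pose just before it. camera_info takes no time and is no camera call; for the wrist camera it gives the pose at the moment of the call.
- ctrl.close_job(): hands the job in, once; it reports no verdict.
The state is a dict: "clock": time; "joint_pos": joint angles; "qvel": joint speeds; "tau": joint torques, N m; "tool_pos": TCP position; "orientation": TCP orientation; "force": force on the tool from outside, world axes, zero at the start; "moment": the same for the moment, N m; "opening": finger opening in m.
Only numpy, scipy, OpenCV 4.12 (cv2) and the standard library are available. Lean on these libraries where they do the work, as an engineer would, in place of code of your own. Each camera call takes 0.05 s, during which the arm holds its last target.

## Task

Lay the oblong plaque from the drying rack flat on the stencil jig's board and slide it home by feel against the register pins, wherever they are set: its long edge on the pair, its end on the single one; they bend easily, so only ease it against them. Then let go of the plaque and push the standing stencil frame gently over by the wooden rim, keeping off the thin stencil sheet, until its springs snap it down flat over the plaque. Leave everything else on the bench where it is.

Things in the scene. Friction and masses are not known exactly. Their poses are not given: they have to be found in the camera images.
- plaque: the oblong white sign blank, 120 x 60 x 8 mm, about 70 g, lying at first on a low wooden drying rack, underside 12 mm above the bench. The rack's two battens (16 mm wide, 84 mm between centres) run across under it, so its 60 mm width can be taken from above at the middle. Origin: centre of its underside; x along the length, y along the width, z up. Either end will do.
- home (a point): point on the jig's board where the centre of the plaque's underside belongs when both lays are at mid-setting; x along the plaque towards the end pin, y towards the two side pins and the hinge, z up. The jig is a fixed plywood board 280 (x) x 270 (y) mm, top 15 mm above the bench, its middle 12 mm from here to -y. Two rubber bumpers 18 mm across, 10 mm high stand at x = +-99, y = -84 mm.
- side_mid (a point): where the side lay is at mid-setting: a slotted steel bar on the board with two upright pins for the plaque's long edge, 8 mm across, 6.5 mm high, at x = +-40 mm from here (axes as home), 34 mm from home in y. It is locked by thumb screws up to 9 mm either way along y, no one measured where: see or feel it. A finger fits between the pins.
- end_mid (a point): where the end lay is at mid-setting: one like pin for the plaque's end, 64 mm from home in x (axes as home), on a small slotted bar locked up to 9 mm either way along x, no one measured where. On both lays the low bar and brass thumb screws lie behind the pins, away from the plaque. The pins bear no more than 15 N.
- hinge (a point): middle of the stencil frame's hinge axis, 35 mm above the bench and 103 mm from home towards +y; axes as home; the hinge axis is x. The over-centre springs run beside the frame, at x = +-119 mm.
- stencil_frame (a joint): angle of the wooden stencil frame: 0 = flat over the plaque, 2.5 mm above its face; 1.9 rad = leaning back past upright on its open stop, the start. Pushed at the rim towards home's -y (5 to 7 N there, more nearer the hinge; keep under 12 N) it passes a snap point, somewhere from 1.05 to 1.3 rad by its weight, and its springs throw it down to 0 in about half a second.
- rim (a point): middle of the frame's free edge member, 187 mm from the hinge axis, about 212 mm above the bench when open. The frame is 220 mm wide (x) and spans 8 to 198 mm from the axis; members 22 mm wide, 16 mm thick, this point at mid-thickness. Axes: y from rim to hinge, z out of the outer face (up when down; towards home's +y when open), where it is pushed.
- stencil: the thin aluminium stencil sheet with a slanted cut-out on the underside of the frame (the side towards the plaque), 170 x 200 x 1.5 mm; not to be touched. Origin: on the sheet beside the hinge.
- disc: round white blank, 80 mm across and 8 mm thick, on the other place of the drying rack 130 mm from the plaque; leave alone. Origin: centre of its underside.
- paint_pot: closed white paint jar, 64 mm across, 75 mm high, to the right of the jig at its far side; leave alone
- varnish_tin: closed steel tin, 80 mm across, 95 mm high, left; leave alone
- flat_brush: flat brush lying on the left, 200 mm long; leave alone
- pencil: pencil lying near the robot, 150 mm long, 9 mm thick; leave alone
- filler_knife: filling knife with wooden handle lying on the left near the robot, 210 mm long; leave alone
- tape_roll: roll of tape lying on the left, 100 mm across, 24 mm high; leave alone
- stencil_brush: short round stencil brush standing upright on the right near the robot, 28 mm across, 122 mm high; leave alone

How it is judged (in metres and radians):
On the way, in this order (a step that is already met when the one before it is completed fails the run):
1. the plaque is pressed home: flat, its edges within 1.5 mm of touching the two side pins and the end pin, and felt against the end pin (over 0.5 N) or both side pins (over 0.3 N each) ((y of side_lay_c0 in the frame of plaque between 0.0325 and 0.0355 m or y of side_lay_c0 in the frame of plaque between -0.0355 and -0.0325 m) and (y of side_lay_c1 in the frame of plaque between 0.0325 and 0.0355 m or y of side_lay_c1 in the frame of plaque between -0.0355 and -0.0325 m) and (x of end_lay_c0 in the frame of plaque between 0.0625 and 0.0655 m or x of end_lay_c0 in the frame of plaque between -0.0655 and -0.0625 m) and z of plaque in the frame of home between -0.002 and 0.002 m and x of plaque in the frame of home between -0.012 and 0.012 m and y of plaque in the frame of home between -0.012 and 0.012 m and (contact force between plaque and end_lay_c0 above 0.5 N or (contact force between plaque and side_lay_c0 above 0.3 N and contact force between plaque and side_lay_c1 above 0.3 N))), for 0.1 s.
2. the stencil frame has snapped down over the seated plaque ((y of side_lay_c0 in the frame of plaque between 0.0325 and 0.0355 m or y of side_lay_c0 in the frame of plaque between -0.0355 and -0.0325 m) and (y of side_lay_c1 in the frame of plaque between 0.0325 and 0.0355 m or y of side_lay_c1 in the frame of plaque between -0.0355 and -0.0325 m) and (x of end_lay_c0 in the frame of plaque between 0.0625 and 0.0655 m or x of end_lay_c0 in the frame of plaque between -0.0655 and -0.0625 m) and z of plaque in the frame of home between -0.002 and 0.002 m and x of plaque in the frame of home between -0.012 and 0.012 m and y of plaque in the frame of home between -0.012 and 0.012 m and value of joint stencil_frame below 0.04 rad), for 0.2 s.
At the end, for the whole second after the job is handed in: the plaque lies flat and still on the jig's board, let go, its long edge within 1.5 mm of touching each of the two side pins and its end within 1.5 mm of touching the end pin, and the stencil frame is down flat over it (within 0.04 rad of its lower stop) (all of step 2 and linear speed of plaque below 0.01 m/s).
It fails at once if a register pin is pushed with more than 15 N (contact force between anything else and side_lay_c0 above 15 N or contact force between anything else and side_lay_c1 above 15 N or contact force between anything else and end_lay_c0 above 15 N).
It fails at once if the robot pushes the stencil frame with more than 12 N (contact force between any of the fingers, the arm and stencil_frame above 12 N).
It fails at once if the robot touches the stencil sheet (over 1 N) (contact force between any of the fingers, the arm and stencil above 1 N).
It fails at once if another thing on the bench is moved by more than 20 mm (distance of any of disc, paint_pot, varnish_tin, flat_brush, pencil, filler_knife, tape_roll, stencil_brush from where it was at the start of the episode above 0.02 m).
It also fails if it takes over 67 s, if anything falls off the work surface, if the arm or the gripper's body presses on something with over 40 N, if the wrist force passes 120 N, or if a joint passes its speed limit or range.

## Working session

There is one attempt and no reset: what is moved stays moved. The work goes in short steps, Python scripts to look and compute and a tool call to move; the robot and the scene stay as the last step left them, time stands still between calls to the robot, and variables do not carry over. Pictures are saved under pics/ and viewed, and the job is handed in when it is done.

Besides the shell and the picture viewer there is one more tool, called after "Call:" as name(argument=value, ...) on one line, values as JSON. servo_tool: Moves the arm, as the interface text tells. Its arguments: {"type":"object","properties":{"rows":{"type":"array"}},"required":["rows"]}

```bash
mkdir -p pics; ls; python3 - <<'E'
from plant import telemetry, optics, ctrl
import cv2
print(telemetry.get_obs())
for n in ("side","top","wrist"):
    i=optics.camera_info(n); print(n,i)
    cv2.imwrite(f"pics/{n}0.png",cv2.resize(optics.snapshot(n)[:,:,::-1],(800,600),interpolation=cv2.INTER_CUBIC))
E
```

```text
pics
{'clock': 0.0, 'joint_pos': array([-6.07832733e+01,  2.05908207e+01,  6.33686748e-01, -2.02201887e-02,
       -7.01364487e+01, -1.65054398e+01]), 'qvel': array([-0.03123602, -0.05347349, -0.01703686, -0.02498379, -0.0425471 ,
       -0.03999207]), 'tau': array([ 1.82652529e-03, -5.82714450e+01,  2.93057764e+01,  6.99691281e+00,
        6.99841767e-03, -1.70477283e-04]), 'tool_pos': array([ 0.14837264, -0.6579832 ,  0.22562865]), 'orientation': array([ 1.79904873e+02, -8.36499920e-03, -1.67295592e+02]), 'force': array([-1.14526189, -0.90251548,  0.23153914]), 'moment': array([-0.03844211,  0.00864571, -0.01095555]), 'opening': 0.08800581782877895}
side {'mtx': array([[395.77144542,   0.        , 258.10469419],
       [  0.        , 395.77144542, 188.68912948],
       [  0.        ,   0.        ,   1.        ]]), 'rvec': array([ 1.44125148, -1.95804145,  0.9853544 ]), 'tvec': array([0.17591449, 0.40588006, 0.82198359])}
top {'mtx': array([[366.26125927,   0.        , 252.70596561],
       [  0.        , 366.26125927, 189.27235448],
       [  0.        ,   0.        ,   1.        ]]), 'rvec': array([ 2.17875525, -2.16198043,  0.10147598]), 'tvec': array([0.04644103, 0.54358925, 1.05629365])}
wrist {'mtx': array([[341.45051238,   0.        , 255.67114516],
       [  0.        , 341.45051238, 190.87831839],
       [  0.        ,   0.        ,   1.        ]]), 'rvec': array([-1.84869528, -2.31127982, -0.31316383]), 'tvec': array([ 0.67351301, -0.03208123,  0.39114209])}
```

View pics/side0.png

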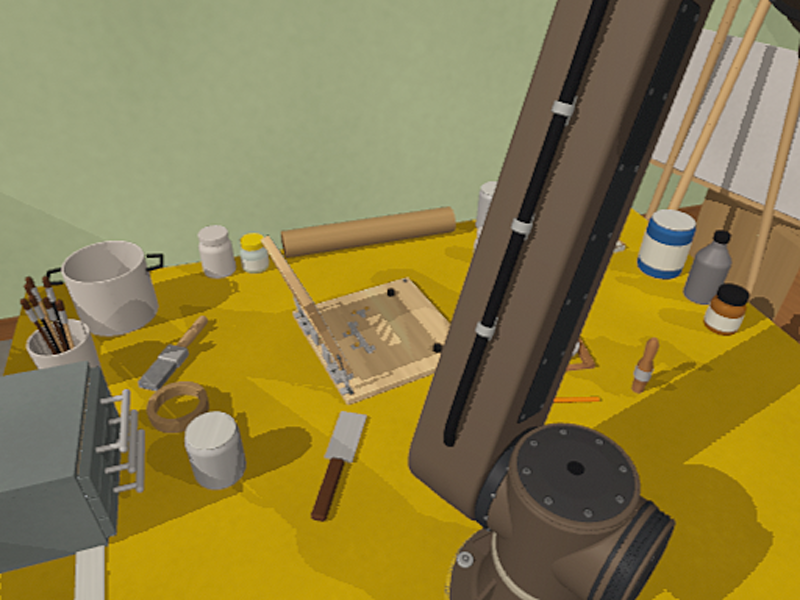

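View pics/top0.png

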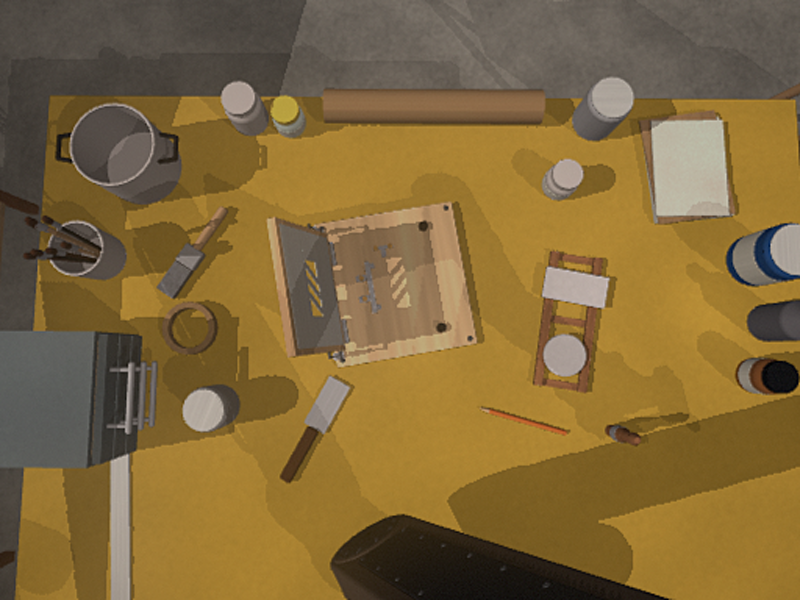

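View pics/wrist0.png

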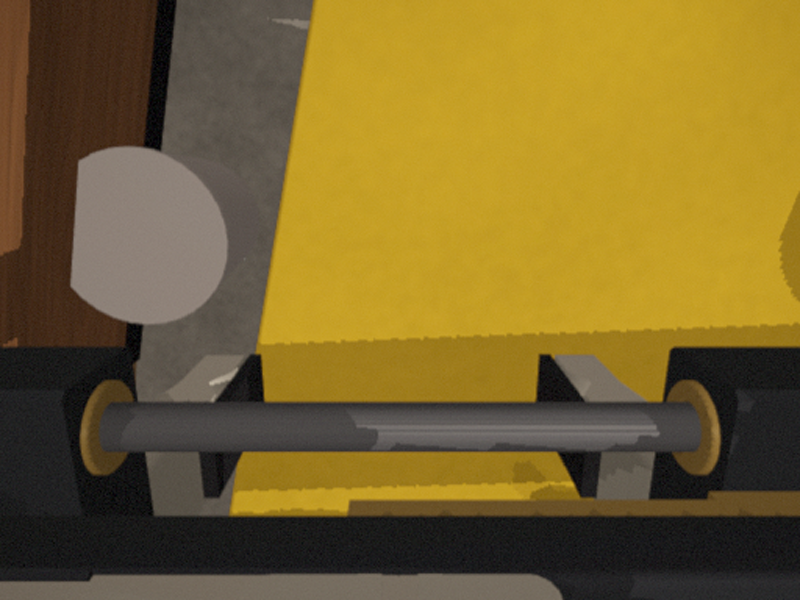

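```bash
cat > h.py <<'E'
from plant import telemetry, optics, ctrl
import cv2, numpy as np
from scipy.spatial.transform import Rotation as R
def cam(n):
    i=optics.camera_info(n); return i["mtx"],cv2.Rodrigues(i["rvec"])[0],np.asarray(i["tvec"])
def ray(c,uv):
    K,Rm,t=c; d=Rm.T@np.linalg.inv(K)@np.array([uv[0],uv[1],1.]); return -Rm.T@t,d
def onz(c,uv,z):
    o,d=ray(c,uv); return o+d*(z-o[2])/d[2]
def proj(c,P):
    K,Rm,t=c; p=K@(Rm@np.asarray(P,float)+t); return p[:2]/p[2]
def tri(obs):
    A=np.zeros((3,3));b=np.zeros(3)
    for c,uv in obs:
        o,d=ray(c,uv); d=d/np.linalg.norm(d); M=np.eye(3)-np.outer(d,d); A+=M; b+=M@o
    return np.linalg.solve(A,b)
def crop(im,u0,v0,u1,v1,name,s=None):
    s=s or min(800/(u1-u0),600/(v1-v0))
    c=im[v0:v1,u0:u1,::-1]
    cv2.imwrite("pics/"+name,cv2.resize(c,None,fx=s,fy=s,interpolation=cv2.INTER_CUBIC)); print(name,"scale",s)
E
python3 - <<'E'
from h import *
a=optics.snapshot("top"); np.save("top0.npy",a); b=optics.snapshot("side"); np.save("side0.npy",b)
crop(a,165,125,315,237,"top_jig.png"); crop(a,320,150,420,225+25,"top_rack.png"); crop(b,160,140,320,260,"side_jig.png")
E
```

```text
top_jig.png scale 5.333333333333333
top_rack.png scale 6.0
side_jig.png scale 5.0
```

View pics/top_jig.png

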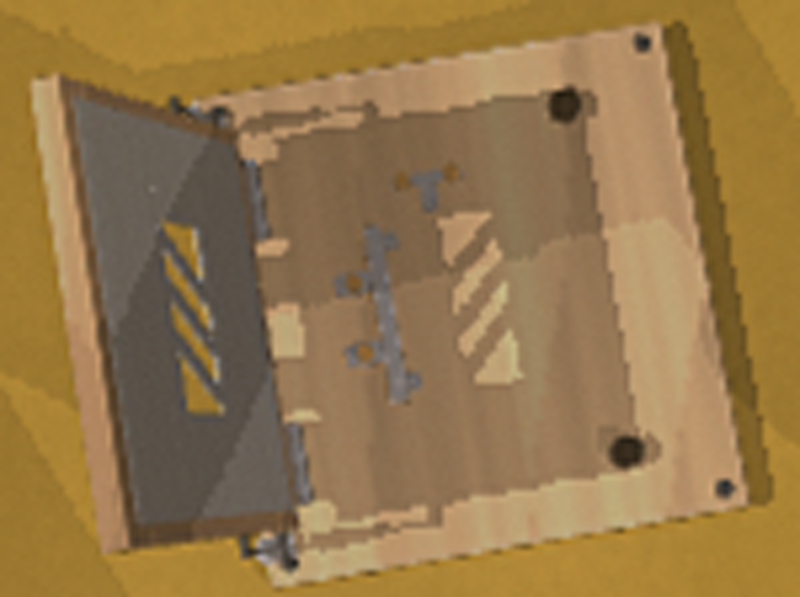

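View pics/top_rack.png

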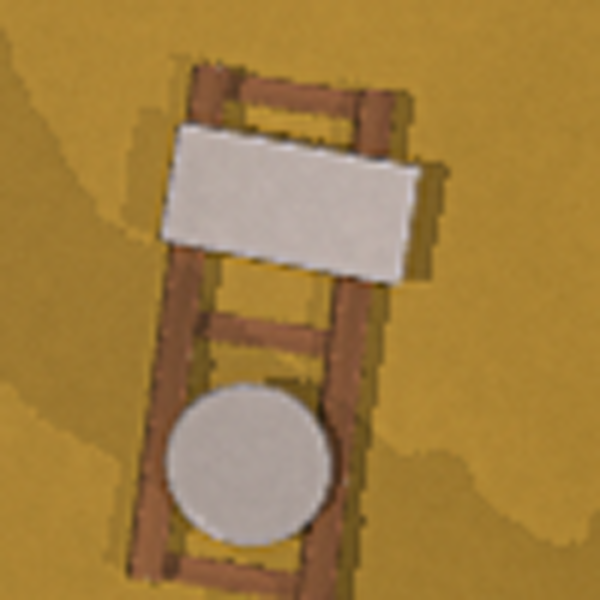

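View pics/side_jig.png

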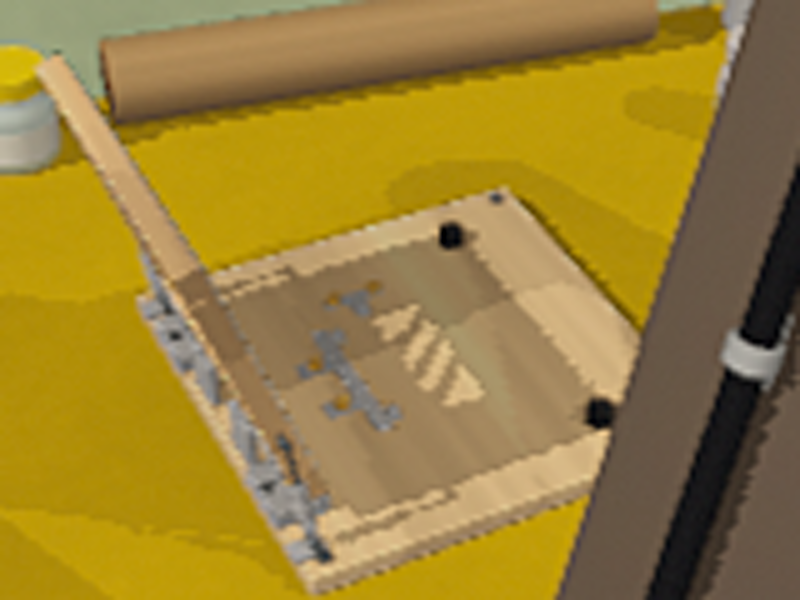

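```bash
cat > m1.py <<'E'
from h import *
np.set_printoptions(precision=4,suppress=True)
c=cam("top")
J=lambda p:(p[0]/5.3333+165,p[1]/5.3333+125)
Q=lambda p:(p[0]/6+320,p[1]/6+150)
b1=onz(c,J((565,104)),.022);b2=onz(c,J((627,451)),.022)
print("bump",b1,b2,np.linalg.norm(b1-b2))
ex=(b1-b2)/np.linalg.norm(b1-b2); ey=np.array([-ex[1],ex[0],0])
home=(b1+b2)/2+.084*ey; home[2]=.015
print("home",home,"yaw",np.degrees(np.arctan2(ex[1],ex[0])))
for n,p in dict(tr=(660,25),br=(748,502),bl=(277,587),tl=(195,102)).items():
    w=onz(c,J(p),.015); d=w-home; print(n,w,"home frame",d@ex,d@ey)
for n,p in dict(end=(430,205),s1=(388,240),s2=(412,381),sa=(375,232),sb=(400,395),e2=(430,185)).items():
    w=onz(c,J(p),.0215); d=w-home; print(n,w,"home frame",d@ex,d@ey)
P=[onz(c,Q(p),.020) for p in [(181,124),(420,168),(403,284),(162,241)]]
P=np.array(P);print("plaque c",P.mean(0),"edges",[np.linalg.norm(P[i]-P[(i+1)%4]) for i in range(4)])
d=(P[1]+P[2]-P[0]-P[3]);print("long yaw",np.degrees(np.arctan2(d[1],d[0])))
d=(P[0]+P[1]-P[2]-P[3]);print("short yaw",np.degrees(np.arctan2(d[1],d[0])))
o=telemetry.get_obs();print(o["clock"])
E
python3 m1.py
```

```text
bump [ 0.6791 -0.003   0.022 ] [ 0.4841 -0.0379  0.022 ] 0.19808456627079019
home [0.5668 0.0622 0.015 ] yaw 10.148212560478797
tr [ 0.7268 -0.0572  0.015 ] home frame 0.13638436036841917 -0.14576355389971057
br [ 0.4566 -0.1057  0.015 ] home frame -0.13804409798473397 -0.1458377208710947
bl [0.4077 0.1552 0.015 ] home frame -0.14025411610693395 0.11957957677359826
tl [0.6803 0.2064 0.015 ] home frame 0.13711768748004804 0.12197551915031099
end [0.6211 0.0724 0.0215] home frame 0.05524244637578188 0.0005075363470988647
s1 [0.6011 0.0958 0.0215] home frame 0.03967503654598047 0.02697767516906968
s2 [0.5221 0.0815 0.0215] home frame -0.04062636677802786 0.02685203238245467
sa [0.6056 0.1031 0.0215] home frame 0.045365700681288444 0.03340810263606884
sb [0.5143 0.0881 0.0215] home frame -0.047190965125881876 0.03471338366426478
e2 [0.6325 0.0725 0.0215] home frame 0.06643701455687465 -0.001384036891369879
plaque c [ 0.5622 -0.2939  0.02  ] edges [np.float64(0.12006522388566539), np.float64(0.058682437682188976), np.float64(0.12034930429460437), np.float64(0.0594861003684286)]
long yaw -99.967468888071
short yaw -9.970509443506883
0.25
```

```bash
cat >> h.py <<'E'
np.set_printoptions(precision=4,suppress=True)
def go(target,rpy,o=None):
    """print shift in current tool axes and rotvec (6deg units) to the target"""
    o=o or telemetry.get_obs()
    Rc=R.from_euler("xyz",o["orientation"],degrees=True); Rt=R.from_euler("xyz",rpy,degrees=True)
    d=Rc.inv().apply(np.asarray(target)-o["tool_pos"]); rv=np.degrees((Rc.inv()*Rt).as_rotvec())/6
    print("clock",o["clock"],"tcp",o["tool_pos"],o["orientation"],"F",o["force"],"open",o["opening"])
    print("shift",d,"turn",rv)
def toolcam():
    o=telemetry.get_obs(); c=cam("wrist"); Rc=R.from_euler("xyz",o["orientation"],degrees=True).as_matrix()
    C=-c[1].T@c[2]; print("cam in tool",Rc.T@(C-o["tool_pos"]),"axis",Rc.T@c[1].T[:,2])
E
python3 - <<'E'
from h import *
go([.5635,-.287,.10],[180,0,-100]); toolcam()
o=telemetry.get_obs(); c=cam("top")
# flange-independent check of top-cam
E
```

```text
clock 0.25 tcp [ 0.1484 -0.6583  0.2261] [ 179.9587   -0.0055 -167.2928] F [ 0.3989  1.0831 -0.6353] open 0.08771244116671528
shift [-0.4866  0.2708  0.1263] turn [  0.0066   0.0032 -11.2155]
cam in tool [ 0.0726  0.0005 -0.1586] axis [-0.2647  0.0005  0.9643]
```

Call:
servo_tool(rows=[[[-0.0305, 0.0169, 0], [0, 0, 0], 0], [[-0.0305, 0.0169, 0], [0, 0, 0], 0], [[-0.0305, 0.0169, 0], [0, 0, 0], 0], [[-0.0305, 0.0169, 0], [0, 0, 0], 0], [[-0.0305, 0.0169, 0], [0, 0, 0], 0], [[-0.0305, 0.0169, 0], [0, 0, 0], 0], [[-0.0305, 0.0169, 0], [0, 0, 0], 0], [[-0.0305, 0.0169, 0], [0, 0, 0], 0], [[-0.0305, 0.0169, 0], [0, 0, 0], 0], [[-0.0305, 0.0169, 0], [0, 0, 0], 0], [[-0.0305, 0.0169, 0], [0, 0, 0], 0], [[-0.0305, 0.0169, 0], [0, 0, 0], 0], [[-0.0305, 0.0169, 0], [0, 0, 0], 0], [[-0.0305, 0.0169, 0], [0, 0, 0], 0], [[-0.0305, 0.0169, 0], [0, 0, 0], 0], [[-0.0305, 0.0169, 0], [0, 0, 0], 0], [[0, 0, 0], [0, 0, -0.8], 0], [[0, 0, 0], [0, 0, -0.8], 0], [[0, 0, 0], [0, 0, -0.8], 0], [[0, 0, 0], [0, 0, -0.8], 0]])

```text
clock: 1.92
tool_pos: [0.5652, -0.2869, 0.2263]
orientation: [180.0, -0.0, -147.8]
force: [0.7, -0.1, -0.4]
opening: 0.0876
```

Call:
servo_tool(rows=[[[0, 0, 0], [0, 0, -0.8], 0], [[0, 0, 0], [0, 0, -0.8], 0], [[0, 0, 0], [0, 0, -0.8], 0], [[0, 0, 0], [0, 0, -0.8], 0], [[0, 0, 0], [0, 0, -0.8], 0], [[0, 0, 0], [0, 0, -0.8], 0], [[0, 0, 0], [0, 0, -0.8], 0], [[0, 0, 0], [0, 0, -0.8], 0], [[0, 0, 0], [0, 0, -0.8], 0], [[0, 0, 0], [0, 0, -0.8], 0], [[0, 0, 0], [0, 0, 0], 0]])

```text
clock: 2.83
tool_pos: [0.565, -0.2873, 0.2265]
orientation: [180.0, 0.0, -99.9]
force: [-0.1, 0.8, 0.6]
opening: 0.0877
```

```bash
python3 - <<'E'
from h import *
go([.5635,-.287,.05],[180,0,-100]); c=cam("wrist"); im=optics.snapshot("wrist"); crop(im,0,0,512,384,"w1.png")
print(proj(c,[.5622,-.2939,.02]))
E
```

```text
clock 2.8333 tcp [ 0.565  -0.2873  0.2265] [179.9884   0.0023 -99.8765] F [-0.066   0.7696  0.6427] open 0.08765360480746233
shift [-0.      0.0014  0.1765] turn [0.0019 0.0004 0.0206]
w1.png scale 1.5625
[255.6906 158.621 ]
```

View pics/w1.png

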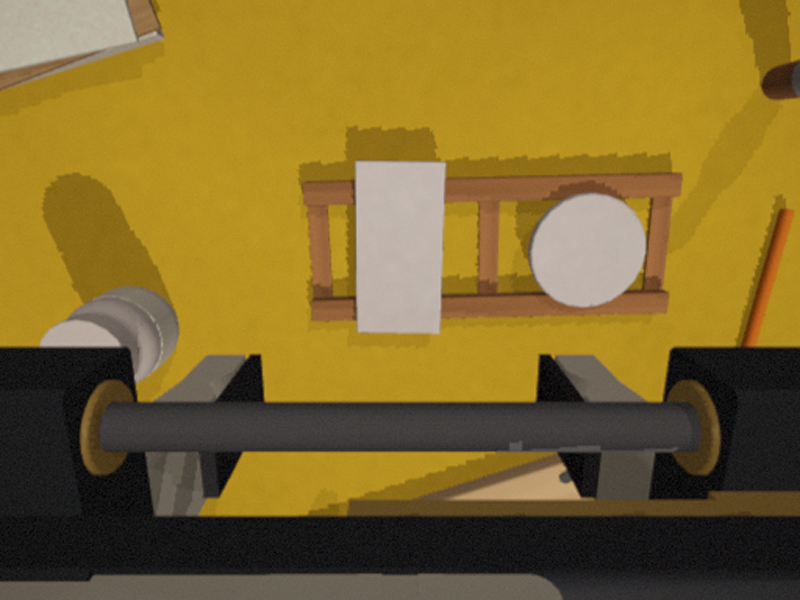

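```bash
python3 - <<'E'
from h import *
c=cam("top"); w=cam("wrist"); Q=lambda p:(p[0]/6+320,p[1]/6+150); W=lambda p:(p[0]/1.5625,p[1]/1.5625)
tp=[(181,124),(420,168),(403,284),(162,241)]
# wrist image: up = tool +x = world -y ; left = tool -y... 
wp=[(357,333),(356,161),(445,162),(441,333)]
T=[tri([(c,Q(a)),(w,W(b))]) for a,b in zip(tp,wp)]
print(np.array(T),np.mean(T,0)); 
P=np.array([onz(w,W(b),.02) for b in wp]); print(P,P.mean(0))
E
```

```text
[[ 0.6022 -0.2391  0.023 ]
 [ 0.58   -0.3563  0.0249]
 [ 0.5226 -0.3455  0.0266]
 [ 0.5433 -0.2286  0.0232]] [ 0.562  -0.2924  0.0244]
[[ 0.6034 -0.2381  0.02  ]
 [ 0.5803 -0.3563  0.02  ]
 [ 0.5223 -0.3452  0.02  ]
 [ 0.5436 -0.2274  0.02  ]] [ 0.5624 -0.2917  0.02  ]
```

Call:
servo_tool(rows=[[[-0.0014, 0.002, 0.03], [0, 0, 0], 0], [[0, 0, 0.03], [0, 0, 0], 0], [[0, 0, 0.03], [0, 0, 0], 0], [[0, 0, 0.03], [0, 0, 0], 0], [[0, 0, 0.03], [0, 0, 0], 0], [[0, 0, 0.025], [0, 0, 0], 0], [[0, 0, 0.018], [0, 0, 0], 0], [[0, 0, 0.012], [0, 0, 0], 0], [[0, 0, 0.0053], [0, 0, 0], 0], [[0, 0, 0], [0, 0, 0], 0], [[0, 0, 0], [0, 0, 0], 0.3], [[0, 0, 0], [0, 0, 0], 1], [[0, 0, 0], [0, 0, 0], 1], [[0, 0, 0], [0, 0, 0], 1], [[0, 0, 0], [0, 0, 0], 1], [[0, 0, 0], [0, 0, 0], 1], [[0, 0, 0], [0, 0, 0], 1]])

```text
clock: 4.3
tool_pos: [0.5638, -0.2857, 0.0171]
orientation: [-179.9, -0.0, -100.1]
force: [0.0, 1.2, 6.1]
opening: 0.0591
```

```bash
python3 - <<'E'
from h import *
go([.5632,-.2856,.016],[180,0,-100]);
E
```

```text
clock 4.3 tcp [ 0.5638 -0.2857  0.0171] [-179.9273   -0.0084 -100.0806] F [0.0402 1.231  6.1036] open 0.059074966127694535
shift [0.     0.0006 0.0011] turn [-0.0121 -0.0014 -0.0134]
```

Call:
servo_tool(rows=[[[0, 0, -0.01], [0, 0, 0], 1], [[0, 0, -0.02], [0, 0, 0], 1], [[0, 0, -0.03], [0, 0, 0], 1], [[0, 0, -0.03], [0, 0, 0], 1], [[0, 0, -0.025], [0, 0, 0], 1], [[-0.031, -0.0041, 0], [0, 0, 0], 1], [[-0.031, -0.0041, 0], [0, 0, 0], 1], [[-0.031, -0.0041, 0], [0, 0, 0], 1], [[-0.031, -0.0041, 0], [0, 0, 0], 1], [[-0.031, -0.0041, 0], [0, 0, 0], 1], [[-0.031, -0.0041, 0], [0, 0, 0], 1], [[-0.031, -0.0041, 0], [0, 0, 0], 1], [[-0.031, -0.0041, 0], [0, 0, 0], 1], [[-0.031, -0.0041, 0], [0, 0, 0], 1], [[-0.031, -0.0041, 0], [0, 0, 0], 1], [[-0.031, -0.0041, 0], [0, 0, 0], 1], [[-0.031, -0.0041, 0], [0, 0, 0], 1]])

```text
clock: 5.72
tool_pos: [0.6769, 0.0735, 0.1317]
orientation: [180.0, -0.0, -100.1]
force: [1.1, -0.4, -0.1]
opening: 0.0592
```

Call:
servo_tool(rows=[[[0, 0, 0], [0, 0, 0.8], 1], [[0, 0, 0], [0, 0, 0.8], 1], [[0, 0, 0], [0, 0, 0.8], 1], [[0, 0, 0], [0, 0, 0.8], 1], [[0, 0, 0], [0, 0, 0.8], 1], [[0, 0, 0], [0, 0, 0.8], 1], [[0, 0, 0], [0, 0, 0.8], 1], [[0, 0, 0], [0, 0, 0.8], 1], [[0, 0, 0], [0, 0, 0.8], 1], [[0, 0, 0], [0, 0, 0.8], 1], [[0, 0, 0], [0, 0, 0.8], 1], [[0, 0, 0], [0, 0, 0.8], 1], [[0, 0, 0], [0, 0, 0.8], 1], [[0, 0, 0], [0, 0, 0.8], 1], [[0, 0, 0], [0, 0, 0.4], 1], [[0, 0, 0], [0, 0, 0], 1], [[0, 0, 0], [0, 0, 0], 1]])

```text
clock: 7.13
tool_pos: [0.6767, 0.0719, 0.1314]
orientation: [180.0, -0.0, -169.6]
force: [-0.0, -0.5, 0.1]
opening: 0.0588
```

```bash
python3 - <<'E'
from h import *
go([.677,.0718,.13],[180,0,-169.85]); im=optics.snapshot("wrist"); np.save("w2.npy",im); crop(im,0,0,512,384,"w2.png"); crop(im,150,60,350,210,"w2c.png")
crop(optics.snapshot("top"),165,100,345,235,"t2.png")
E
```

```text
clock 7.1333 tcp [0.6767 0.0719 0.1314] [ 179.9991   -0.0174 -169.6062] F [-0.044  -0.5378  0.1056] open 0.058773107296824334
shift [-0.0003 -0.0002  0.0014] turn [ 0.0002 -0.0029  0.0406]
w2.png scale 1.5625
w2c.png scale 4.0
t2.png scale 4.444444444444445
```

View pics/w2.png

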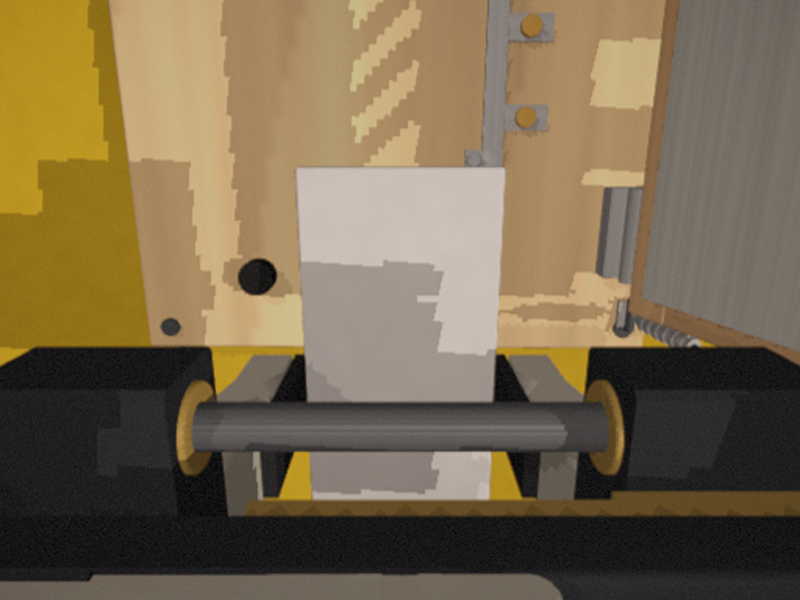

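View pics/w2c.png

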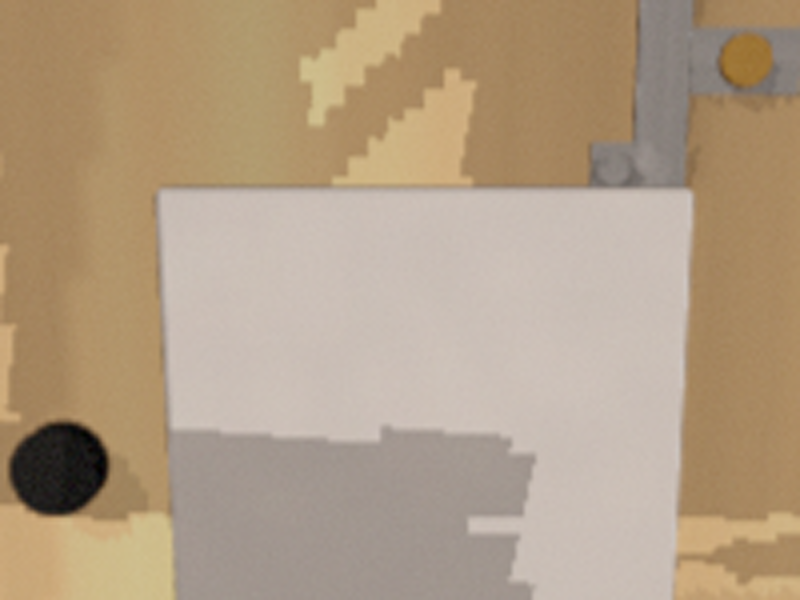

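View pics/t2.png

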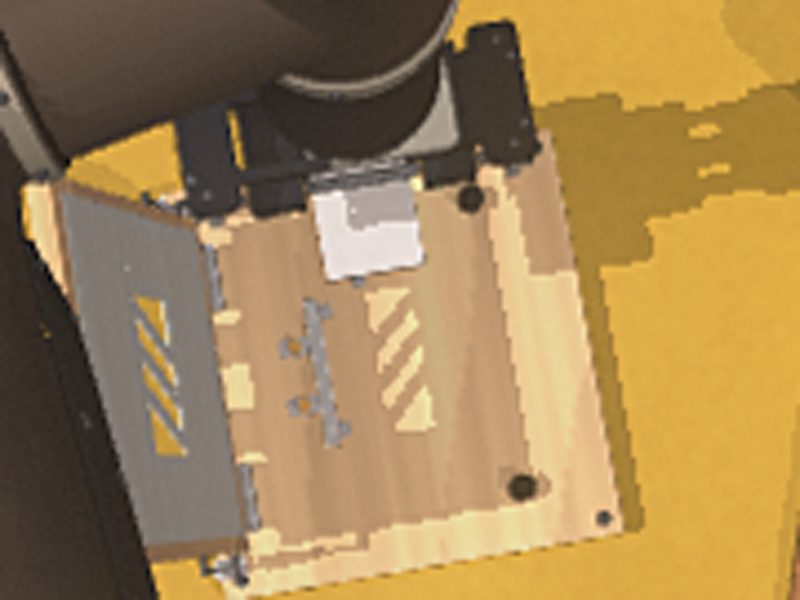

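```bash
cat > m2.py <<'E'
from h import *
w=cam("wrist"); t=cam("top")
home=np.array([.5668,.0622,.015]); a=np.radians(10.15); ex=np.array([np.cos(a),np.sin(a),0]); ey=np.array([-ex[1],ex[0],0])
C=lambda p:(150+p[0]/4,60+p[1]/4); W=lambda p:(p[0]/1.5625,p[1]/1.5625)
def hf(w_): d=w_-home; return np.array([d@ex,d@ey,d[2]])
b=onz(w,C((59,468)),.025);print("bumper",b,hf(b))
for n,p,z in [("pin",(617,162),.0215),("barfront",(637,100),.017),("barback",(690,100),.017),("tabtip",(590,165),.017),("screw",(747,60),.02)]:
    print(n,hf(onz(w,C(p),z)))
print("screw2",hf(onz(w,W((532,25)),.02)), "cornerbolt",hf(onz(w,W((171,326)),.015)))
# board corner
o=telemetry.get_obs(); Rc=R.from_euler("xyz",o["orientation"],degrees=True)
for p in [(158,188),(692,190)]:
    P=onz(w,C(p),o["tool_pos"][2]+.004); print("plaque end corner in tool",Rc.inv().apply(P-o["tool_pos"]))
# top-view pins t2
T=lambda p:(165+p[0]/4.4444,100+p[1]/4.4444)
for n,p in [("p+",(326,308)),("p-",(345,430)),("end",(358,283)),("b-",(522,487)),("b+",(471,198))]:
    print(n,hf(onz(t,T(p),.0215)))
E
python3 m2.py
```

```text
bumper [ 0.6786 -0.0006  0.025 ] [ 0.099  -0.0816  0.01  ]
pin [0.0397 0.0275 0.0065]
barfront [0.0283 0.0314 0.002 ]
barback [0.0282 0.0416 0.002 ]
tabtip [0.0403 0.0229 0.002 ]
screw [0.0211 0.0513 0.005 ]
screw2 [-0.0191  0.0513  0.005 ] cornerbolt [ 0.129  -0.1329  0.    ]
plaque end corner in tool [ 0.0684 -0.0286 -0.004 ]
plaque end corner in tool [ 0.0682  0.0302 -0.004 ]
p+ [0.0415 0.0249 0.0065]
p- [-0.0417  0.0259  0.0065]
end [0.0546 0.0008 0.0065]
b- [-0.099  -0.0837  0.0065]
b+ [ 0.099  -0.0841  0.0065]
```

Call:
servo_tool(rows=[[[0.0238, -0.0028, 0], [0, 0, 0.04], 1], [[0.0238, -0.0028, 0], [0, 0, 0], 1], [[0.0238, -0.0028, 0], [0, 0, 0], 1], [[0.0238, -0.0028, 0], [0, 0, 0], 1], [[0.0238, -0.0028, 0], [0, 0, 0], 1], [[0, 0, 0.02], [0, 0, 0], 1], [[0, 0, 0.02], [0, 0, 0], 1], [[0, 0, 0.02], [0, 0, 0], 1], [[0, 0, 0.018], [0, 0, 0], 1], [[0, 0, 0.014], [0, 0, 0], 1], [[0, 0, 0.01], [0, 0, 0], 1], [[0, 0, 0.006], [0, 0, 0], 1], [[0, 0, 0], [0, 0, 0], 1], [[0, 0, 0], [0, 0, 0], 1]])

```text
clock: 8.4
tool_pos: [0.5625, 0.0374, 0.0235]
orientation: [-180.0, 0.0, -169.9]
force: [0.6, -0.2, -0.6]
opening: 0.059
```

```bash
python3 - <<'E'
from h import *
go([.5622,.0370,.0201],[180,0,-169.85]); im=optics.snapshot("wrist"); crop(im,0,0,512,384,"w3.png")
a=optics.snapshot("top");crop(a,165,125,315,237,"t3.png"); a=optics.snapshot("side");crop(a,160,140,320,260,"s3.png")
E
```

```text
clock 8.4 tcp [0.5625 0.0374 0.0235] [-179.99      0.0069 -169.9027] F [ 0.5579 -0.2003 -0.6432] open 0.059007451024152696
shift [ 0.0004 -0.0003  0.0034] turn [-0.0017  0.0011 -0.0088]
w3.png scale 1.5625
t3.png scale 5.333333333333333
s3.png scale 5.0
```

View pics/w3.png

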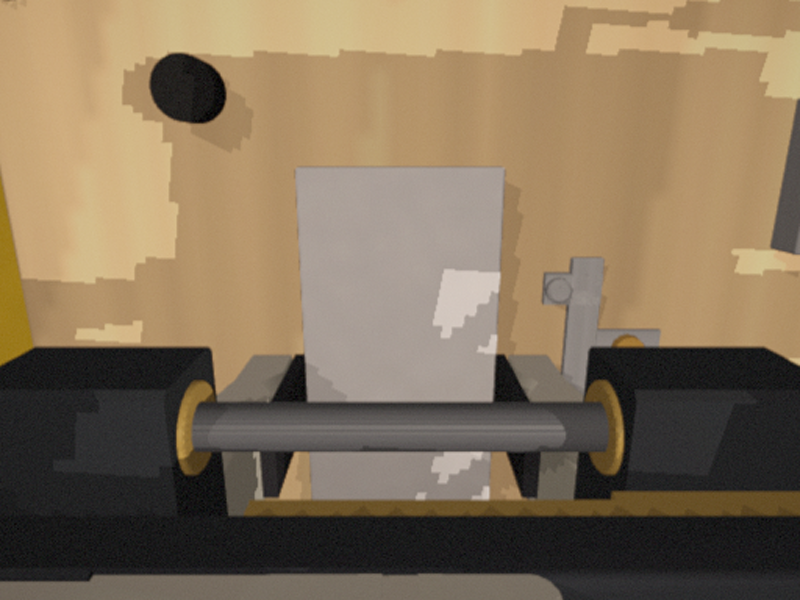

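View pics/s3.png

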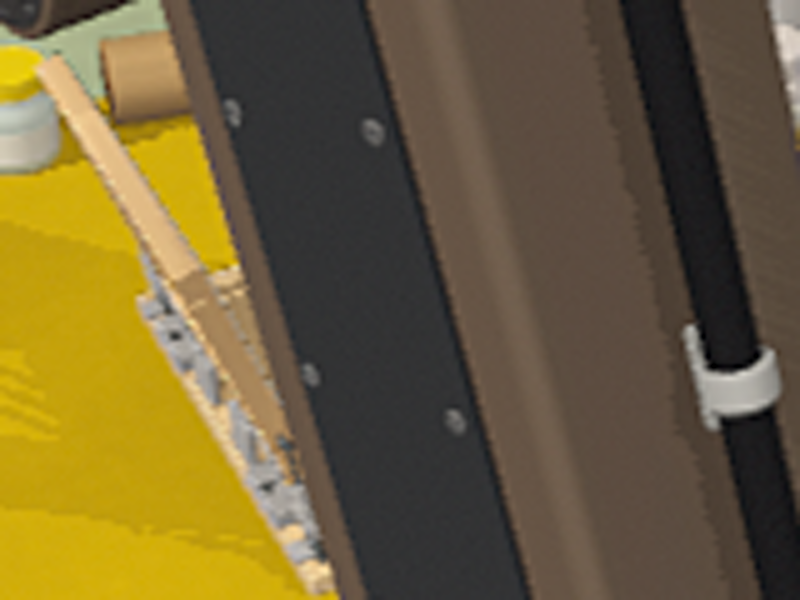

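View pics/t3.png

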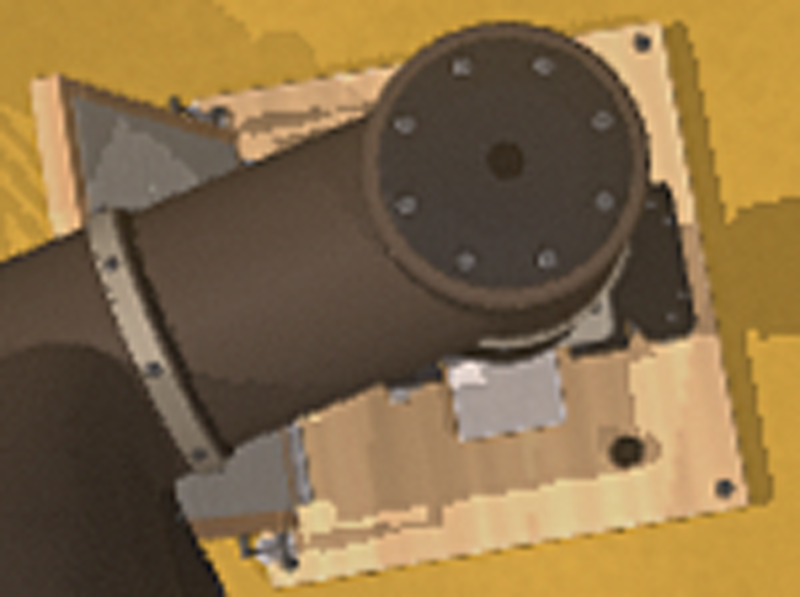

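```bash
python3 - <<'E'
from h import *
print(telemetry.get_obs()["joint_pos"])
crop(optics.snapshot("top"),0,0,512,384,"t3f.png"); crop(optics.snapshot("side"),0,0,512,384,"s3f.png")
E
```

```text
[  23.7023   22.3888  -27.1684    0.0107  -40.3485 -103.6257]
t3f.png scale 1.5625
s3f.png scale 1.5625
```

View pics/t3f.png

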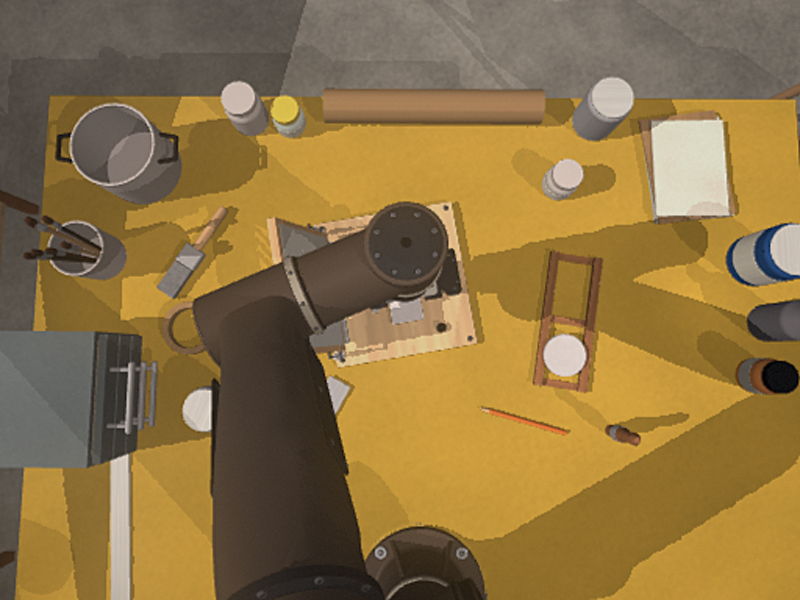

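View pics/s3f.png

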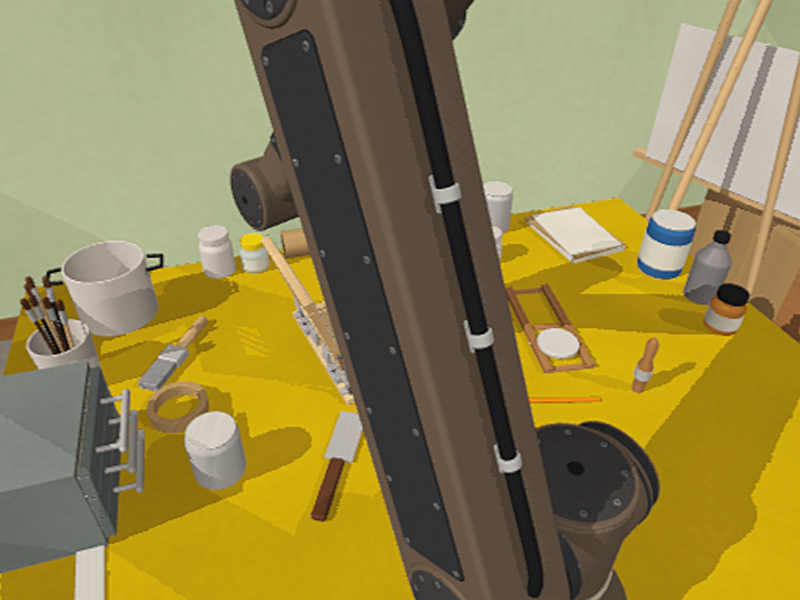

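Call:
servo_tool(rows=[[[0, 0, 0.001], [0, 0, 0], 1], [[0, 0, 0.001], [0, 0, 0], 1], [[0, 0, 0.0007], [0, 0, 0], 1], [[0, 0, 0], [0, 0, 0], 1], [[0, 0, 0], [0, 0, 0], 1]])

```text
clock: 9.07
tool_pos: [0.5622, 0.0373, 0.0205]
orientation: [-180.0, -0.0, -169.9]
force: [-0.4, -0.1, -0.8]
opening: 0.0591
```

Call:
servo_tool(rows=[[[0, 0, 0.0005], [0, 0, 0], 1], [[0, 0, 0.0005], [0, 0, 0], 1], [[0, 0, 0], [0, 0, 0], 1], [[0, 0, 0], [0, 0, 0], 1]])

```text
clock: 9.4
tool_pos: [0.5623, 0.0373, 0.0201]
orientation: [-180.0, 0.0, -169.9]
force: [-1.6, 0.8, 5.3]
opening: 0.0587
```

Call:
servo_tool(rows=[[[0, 0.002, -0.0003], [0, 0, 0], 1], [[0, 0.002, 0], [0, 0, 0], 1], [[0, 0.002, 0], [0, 0, 0], 1], [[0, 0.002, 0], [0, 0, 0], 1], [[0, 0.0015, 0], [0, 0, 0], 1], [[0, 0.0015, 0], [0, 0, 0], 1], [[0, 0.001, 0], [0, 0, 0], 1], [[0, 0, 0], [0, 0, 0], 1]])

```text
clock: 10.07
tool_pos: [0.5604, 0.0495, 0.0201]
orientation: [180.0, 0.0, -169.9]
force: [0.1, -1.2, 5.2]
opening: 0.059
```

```bash
python3 - <<'E'
from h import *
go([.5622,.0370,.0201],[180,0,-169.85]); im=optics.snapshot("wrist"); crop(im,150,80,450,305,"w4.png")
E
```

```text
clock 10.0667 tcp [0.5604 0.0495 0.0201] [ 179.9966    0.0274 -169.9145] F [ 0.0578 -1.214   5.2339] open 0.05902260625430803
shift [ 0.0004 -0.0126 -0.    ] turn [ 0.0006  0.0046 -0.0108]
w4.png scale 2.6666666666666665
```

View pics/w4.png

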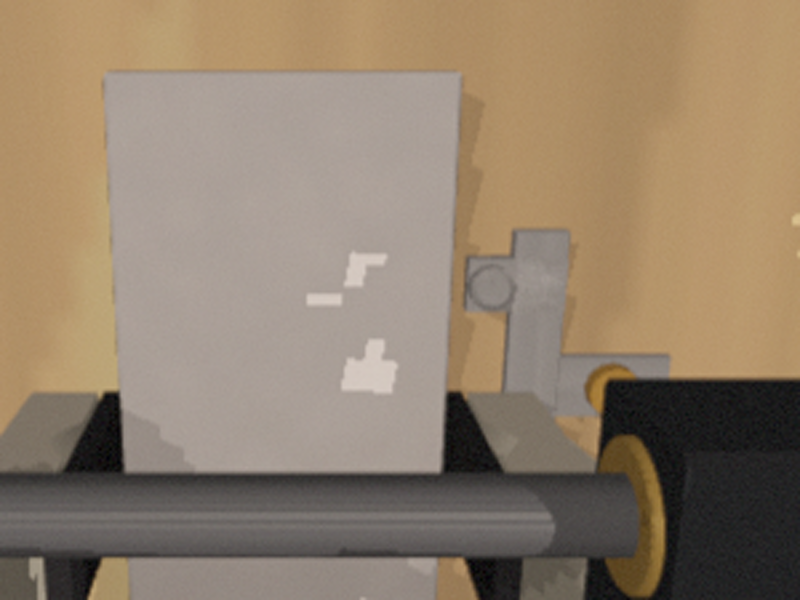

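Call:
servo_tool(rows=[[[0, 0.001, -0.0002], [0, 0, 0], 1], [[0, 0.0005, 0], [0, 0, 0], 1], [[0, 0, 0], [0, 0, 0], 1]])

```text
clock: 10.37
tool_pos: [0.5599, 0.0508, 0.0201]
orientation: [180.0, 0.0, -169.9]
force: [0.2, -0.7, 3.0]
opening: 0.0594
```

Call:
servo_tool(rows=[[[0, 0.0005, 0], [0, 0, 0], 1], [[0, 0, 0], [0, 0, 0], 1]])

```text
clock: 10.53
tool_pos: [0.5598, 0.0512, 0.0201]
orientation: [-180.0, 0.0, -169.9]
force: [-0.2, -1.4, 4.1]
opening: 0.0591
```

Call:
servo_tool(rows=[[[0, 0.0005, 0], [0, 0, 0], 1], [[0, 0, 0], [0, 0, 0], 1]])

```text
clock: 10.7
tool_pos: [0.5597, 0.0516, 0.0201]
orientation: [-180.0, -0.0, -169.9]
force: [1.7, -1.7, 4.4]
opening: 0.0595
```

Call:
servo_tool(rows=[[[0, 0.0003, 0], [0, 0, 0], 1], [[0, 0, 0], [0, 0, 0], 1]])

```text
clock: 10.87
tool_pos: [0.5596, 0.0519, 0.0201]
orientation: [-180.0, -0.0, -169.9]
force: [1.4, -2.2, 3.5]
opening: 0.0589
```

Call:
servo_tool(rows=[[[0, 0.0003, 0], [0, 0, 0], 1], [[0, 0, 0], [0, 0, 0], 1]])

```text
clock: 11.03
tool_pos: [0.5596, 0.0522, 0.0201]
orientation: [-180.0, -0.0, -169.9]
force: [-0.2, -2.3, 5.8]
opening: 0.0593
```

```bash
python3 - <<'E'
from h import *
go([.5622,.0370,.0201],[180,0,-169.85]); im=optics.snapshot("wrist"); crop(im,250,120,450,270,"w5.png")
E
```

```text
clock 11.0333 tcp [0.5596 0.0522 0.0201] [-179.9991   -0.0019 -169.9351] F [-0.2334 -2.3229  5.7536] open 0.05925259495175605
shift [ 0.0001 -0.0154 -0.    ] turn [-0.0002 -0.0003 -0.0142]
w5.png scale 4.0
```

View pics/w5.png

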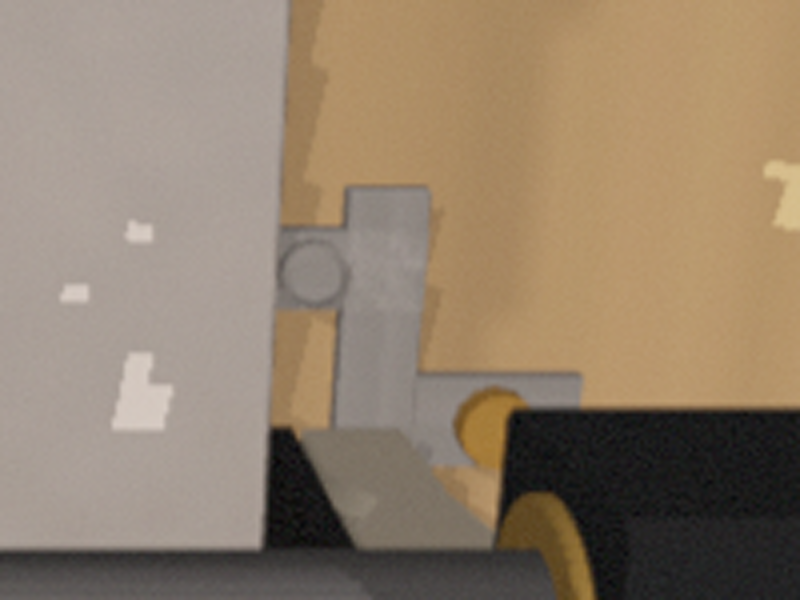

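Call:
servo_tool(rows=[[[0, 0.0003, 0], [0, 0, 0], 1], [[0, 0, 0], [0, 0, 0], 1]])

```text
clock: 11.25
tool_pos: [0.5595, 0.0525, 0.0201]
orientation: [-180.0, -0.0, -169.9]
force: [0.2, -1.6, 4.2]
opening: 0.0592
```

Call:
servo_tool(rows=[[[0, 0.0003, 0], [0, 0, 0], 1], [[0, 0, 0], [0, 0, 0], 1]])

```text
clock: 11.42
tool_pos: [0.5595, 0.0528, 0.0201]
orientation: [-180.0, 0.0, -169.9]
force: [0.3, -2.4, 4.8]
opening: 0.0589
```

Call:
servo_tool(rows=[[[0, 0.0003, 0], [0, 0, 0], 1], [[0, 0, 0], [0, 0, 0], 1]])

```text
clock: 11.58
tool_pos: [0.5594, 0.0532, 0.0201]
orientation: [180.0, -0.0, -169.9]
force: [0.5, -2.0, 4.6]
opening: 0.0588
```

Call:
servo_tool(rows=[[[0, 0.0002, 0], [0, 0, 0], 1], [[0, 0, 0], [0, 0, 0], 1]])

```text
clock: 11.75
tool_pos: [0.5594, 0.0533, 0.0201]
orientation: [180.0, 0.0, -169.9]
force: [0.1, -3.3, 5.1]
opening: 0.0592
```

Call:
servo_tool(rows=[[[0, 0.0002, 0], [0, 0, 0], 1], [[0, 0, 0], [0, 0, 0], 1], [[0, 0, 0], [0, 0, 0], 1]])

```text
clock: 12.0
tool_pos: [0.5594, 0.0534, 0.0201]
orientation: [-180.0, -0.0, -169.9]
force: [0.8, -3.1, 4.2]
opening: 0.0589
```

```bash
python3 - <<'E'
from h import *
go([.5622,.0370,.0201],[180,0,-169.85]); print(telemetry.get_obs()["moment"]); im=optics.snapshot("wrist"); crop(im,250,120,450,270,"w6.png")
E
```

```text
clock 12.0 tcp [0.5594 0.0534 0.0201] [-179.9943   -0.0019 -169.9317] F [ 0.8366 -3.1017  4.16  ] open 0.05891774455055552
shift [ 0.0001 -0.0166 -0.    ] turn [-0.001  -0.0003 -0.0136]
[-1.3626 -0.3127  0.0234]
w6.png scale 4.0
```

View pics/w6.png

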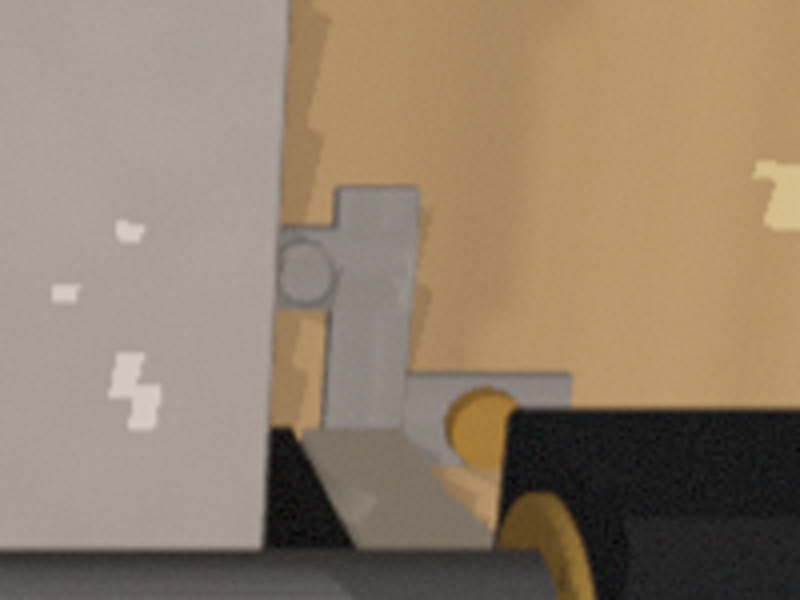

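Call:
servo_tool(rows=[[[-0.001, 0, -0.0002], [0, 0, 0], 1], [[-0.001, 0, 0], [0, 0, 0], 1], [[-0.001, 0, 0], [0, 0, 0], 1], [[-0.001, 0, 0], [0, 0, 0], 1], [[-0.0005, 0, 0], [0, 0, 0], 1], [[0, 0, 0], [0, 0, 0], 1]])

```text
clock: 12.55
tool_pos: [0.5623, 0.0539, 0.02]
orientation: [-180.0, -0.2, -170.0]
force: [-4.4, -2.6, 9.2]
opening: 0.0588
```

Call:
servo_tool(rows=[[[-0.0005, 0, 0], [0, 0, 0], 1], [[-0.0003, 0, 0], [0, 0, 0], 1], [[0, 0, 0], [0, 0, 0], 1]])

```text
clock: 12.8
tool_pos: [0.563, 0.054, 0.02]
orientation: [-180.0, -0.2, -170.0]
force: [-4.3, -2.1, 9.2]
opening: 0.059
```

Call:
servo_tool(rows=[[[-0.0003, 0, 0], [0, 0, 0], 1], [[-0.0003, 0, 0], [0, 0, 0], 1], [[0, 0, 0], [0, 0, 0], 1]])

```text
clock: 13.05
tool_pos: [0.5636, 0.0541, 0.02]
orientation: [-180.0, -0.2, -170.0]
force: [-3.5, -2.5, 9.0]
opening: 0.0591
```

Call:
servo_tool(rows=[[[0, 0, -0.0004], [0, 0, 0], 1], [[0, 0, 0], [0, 0, 0], 1]])

```text
clock: 13.22
tool_pos: [0.5639, 0.0542, 0.0201]
orientation: [-180.0, -0.1, -170.0]
force: [-3.4, -2.6, 2.6]
opening: 0.0589
```

```bash
python3 - <<'E'
from h import *
go([.5622,.0370,.0201],[180,0,-169.85]); print(telemetry.get_obs()["moment"]); im=optics.snapshot("wrist"); crop(im,100,80,450,342,"w7.png"); 
E
```

```text
clock 13.2167 tcp [0.5639 0.0542 0.0201] [-179.995    -0.1281 -169.9621] F [-3.4042 -2.5711  2.6   ] open 0.05886653396392924
shift [ 0.0047 -0.0166  0.    ] turn [-0.0008 -0.0214 -0.0187]
[-0.9739  0.8813  0.0018]
w7.png scale 2.2857142857142856
```

View pics/w7.png

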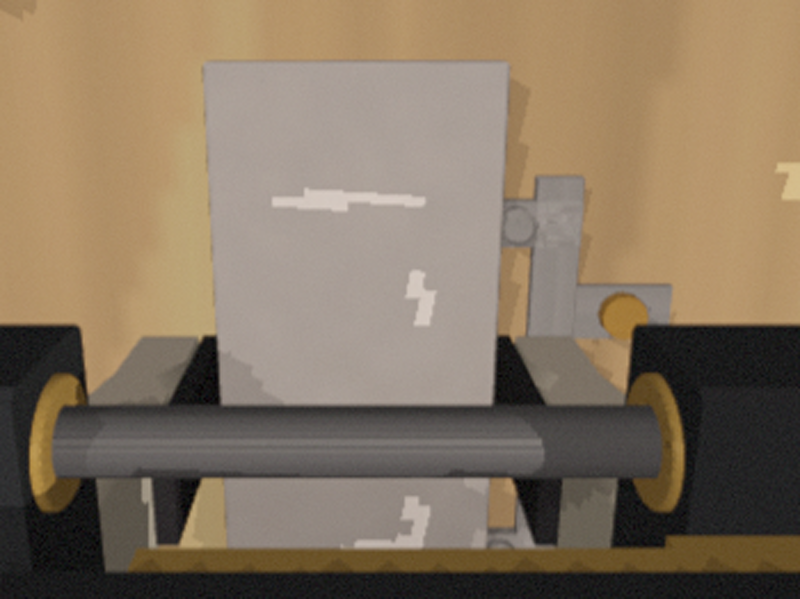

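Call:
servo_tool(rows=[[[-0.0004, 0, 0], [0, 0, 0], 1], [[-0.0004, 0, 0], [0, 0, 0], 1], [[0, 0, 0], [0, 0, 0], 1]])

```text
clock: 13.52
tool_pos: [0.5658, 0.0546, 0.0202]
orientation: [-180.0, -0.0, -169.9]
force: [-0.6, -2.6, -0.7]
opening: 0.0592
```

Call:
servo_tool(rows=[[[-0.0003, 0, 0], [0, 0, 0], 1], [[-0.0003, 0, 0], [0, 0, 0], 1], [[0, 0, 0], [0, 0, 0], 1]])

```text
clock: 13.77
tool_pos: [0.5665, 0.0547, 0.0205]
orientation: [-180.0, -0.0, -169.9]
force: [-0.3, -3.3, -1.9]
opening: 0.0589
```

Call:
servo_tool(rows=[[[-0.0003, 0, 0.0002], [0, 0, 0], 1], [[0, 0, 0], [0, 0, 0], 1]])

```text
clock: 13.93
tool_pos: [0.5668, 0.0547, 0.0204]
orientation: [-180.0, -0.0, -169.9]
force: [-0.9, -2.8, -1.3]
opening: 0.059
```

Call:
servo_tool(rows=[[[-0.0003, 0, 0], [0, 0, 0], 1], [[0, 0, 0], [0, 0, 0], 1]])

```text
clock: 14.1
tool_pos: [0.5671, 0.0548, 0.0205]
orientation: [-180.0, -0.0, -169.9]
force: [-1.3, -3.3, -0.3]
opening: 0.0589
```

Call:
servo_tool(rows=[[[-0.0003, 0, 0], [0, 0, 0], 1], [[0, 0, 0], [0, 0, 0], 1]])

```text
clock: 14.27
tool_pos: [0.5675, 0.0549, 0.0205]
orientation: [-180.0, 0.0, -169.9]
force: [-0.3, -2.6, -0.7]
opening: 0.0591
```

Call:
servo_tool(rows=[[[-0.0003, 0, 0], [0, 0, 0], 1], [[0, 0, 0], [0, 0, 0], 1]])

```text
clock: 14.43
tool_pos: [0.5678, 0.055, 0.0205]
orientation: [-180.0, -0.0, -169.9]
force: [0.4, -3.2, -0.9]
opening: 0.0587
```

Call:
servo_tool(rows=[[[-0.0003, 0, 0], [0, 0, 0], 1], [[0, 0, 0], [0, 0, 0], 1]])

```text
clock: 14.6
tool_pos: [0.5681, 0.055, 0.0205]
orientation: [-180.0, -0.0, -169.9]
force: [-1.3, -5.2, -0.5]
opening: 0.0591
```

Call:
servo_tool(rows=[[[-0.0003, 0, 0], [0, 0, 0], 1], [[0, 0, 0], [0, 0, 0], 1]])

```text
clock: 14.77
tool_pos: [0.5684, 0.0551, 0.0205]
orientation: [-180.0, -0.0, -169.9]
force: [-1.4, -4.1, -0.3]
opening: 0.0589
```

Call:
servo_tool(rows=[[[-0.0003, -0.0001, 0], [0, 0, 0], 1], [[0, 0, 0], [0, 0, 0], 1]])

```text
clock: 14.93
tool_pos: [0.5688, 0.0551, 0.0205]
orientation: [180.0, 0.0, -169.9]
force: [-0.6, -4.6, -0.8]
opening: 0.0589
```

Call:
servo_tool(rows=[[[-0.0003, 0, 0], [0, 0, 0], 1], [[0, 0, 0], [0, 0, 0], 1]])

```text
clock: 15.1
tool_pos: [0.569, 0.0552, 0.0205]
orientation: [180.0, 0.0, -169.9]
force: [-1.2, -3.0, -0.7]
opening: 0.0588
```

Call:
servo_tool(rows=[[[-0.0003, 0, 0], [0, 0, 0], 1], [[0, 0, 0], [0, 0, 0], 1]])

```text
clock: 15.27
tool_pos: [0.5693, 0.0552, 0.0205]
orientation: [180.0, 0.0, -169.9]
force: [-1.3, -3.1, 0.1]
opening: 0.0588
```

Call:
servo_tool(rows=[[[-0.0003, 0, 0], [0, 0, 0], 1], [[0, 0, 0], [0, 0, 0], 1]])

```text
clock: 15.43
tool_pos: [0.5696, 0.0552, 0.0205]
orientation: [180.0, 0.0, -169.9]
force: [-0.2, -3.2, -1.5]
opening: 0.059
```

Call:
servo_tool(rows=[[[-0.0003, 0, 0], [0, 0, 0], 1], [[-0.0003, 0, 0], [0, 0, 0], 1], [[0, 0, 0], [0, 0, 0], 1]])

```text
clock: 15.68
tool_pos: [0.5701, 0.0553, 0.0205]
orientation: [180.0, -0.0, -169.9]
force: [-0.5, -2.6, -0.9]
opening: 0.0593
```

Call:
servo_tool(rows=[[[-0.0003, 0, 0], [0, 0, 0], 1], [[-0.0003, 0, 0], [0, 0, 0], 1], [[0, 0, 0], [0, 0, 0], 1]])

```text
clock: 15.93
tool_pos: [0.5703, 0.0553, 0.0203]
orientation: [-180.0, -0.0, -169.9]
force: [-2.1, -3.3, -0.6]
opening: 0.0587
```

Call:
servo_tool(rows=[[[-0.0003, 0, 0], [0, 0, 0], 1], [[-0.0003, 0, 0], [0, 0, 0], 1], [[0, 0, 0], [0, 0, 0], 1]])

```text
clock: 16.18
tool_pos: [0.5704, 0.0553, 0.0203]
orientation: [-180.0, -0.1, -169.9]
force: [-5.3, -1.8, 2.3]
opening: 0.059
```

Call:
servo_tool(rows=[[[0, 0, 0], [0, 0, 0], 1], [[0, 0, 0], [0, 0, 0], 1], [[0.0002, 0, 0], [0, 0, 0], 1], [[0, 0, 0], [0, 0, 0], 1]])

```text
clock: 16.52
tool_pos: [0.5704, 0.0554, 0.0203]
orientation: [-180.0, -0.1, -169.9]
force: [-4.8, -2.1, 0.8]
opening: 0.0593
```

Call:
servo_tool(rows=[[[0, 0, 0], [0, 0, 0], 0.25], [[0, 0, 0], [0, 0, 0], 0.2], [[0, 0, 0], [0, 0, 0], 0.15], [[0, 0, 0], [0, 0, 0], 0.15], [[0, 0, 0], [0, 0, 0], 0.15]])

```text
clock: 16.93
tool_pos: [0.5718, 0.0559, 0.0207]
orientation: [180.0, 0.1, -169.9]
force: [0.6, -1.0, -0.3]
opening: 0.0742
```

```bash
python3 - <<'E'
from h import *
go([.5622,.0370,.0201],[180,0,-169.85]); im=optics.snapshot("wrist"); crop(im,100,80,450,342,"w8.png"); 
E
```

```text
clock 16.9333 tcp [0.5718 0.0559 0.0207] [ 179.9817    0.0749 -169.9179] F [ 0.5616 -0.9978 -0.2672] open 0.07422843199031669
shift [ 0.0127 -0.0169  0.0006] turn [ 0.003   0.0125 -0.0113]
w8.png scale 2.2857142857142856
```

View pics/w8.png

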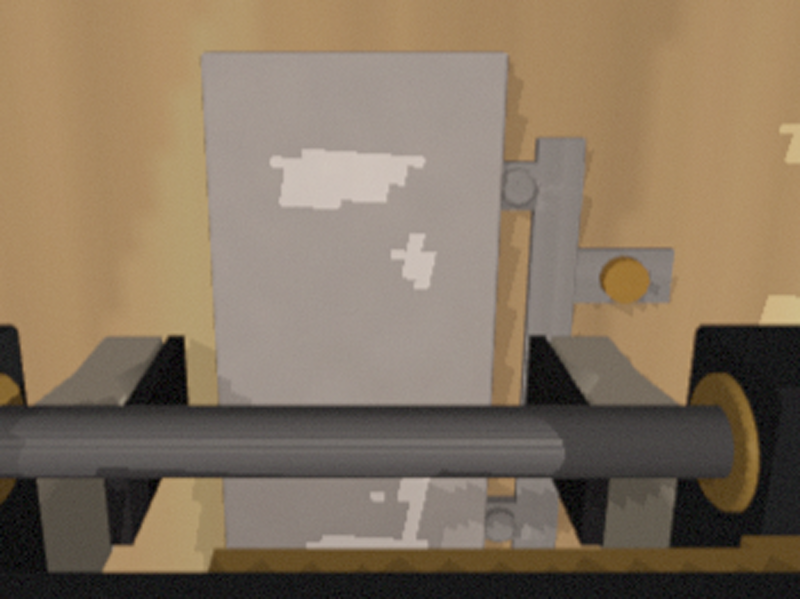

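Call:
servo_tool(rows=[[[0, 0, -0.004], [0, 0, 0], 0.1], [[0, 0, -0.01], [0, 0, 0], 0.1], [[0, 0, -0.02], [0, 0, 0], 0.1], [[0, 0, -0.03], [0, 0, 0], 0.1], [[0, 0, -0.035], [0, 0, 0], 0.1], [[0, 0, -0.035], [0, 0, 0], 0.1], [[0, 0, -0.035], [0, 0, 0], 0.1], [[0, 0, -0.025], [0, 0, 0], 0.1], [[0, 0, -0.01], [0, 0, 0], 0.1], [[0, 0, 0], [0, 0, 0], 0.1]])

```text
clock: 17.82
tool_pos: [0.5725, 0.0558, 0.2288]
orientation: [179.9, 0.4, -169.9]
force: [0.4, -0.8, 0.6]
opening: 0.0785
```

```bash
python3 - <<'E'
from h import *
go([.5622,.0370,.0201],[180,0,-169.85]); im=optics.snapshot("wrist"); np.save("w9.npy",im); crop(im,0,0,512,384,"w9.png"); crop(im,180,80,340,200,"w9c.png"); 
E
```

```text
clock 17.8167 tcp [0.5725 0.0558 0.2288] [ 179.9441    0.3743 -169.9173] F [ 0.4193 -0.8161  0.5501] open 0.07852240546820624
shift [ 0.0148 -0.0169  0.2086] turn [ 0.0093  0.0624 -0.0112]
w9.png scale 1.5625
w9c.png scale 5.0
```

View pics/w9.png

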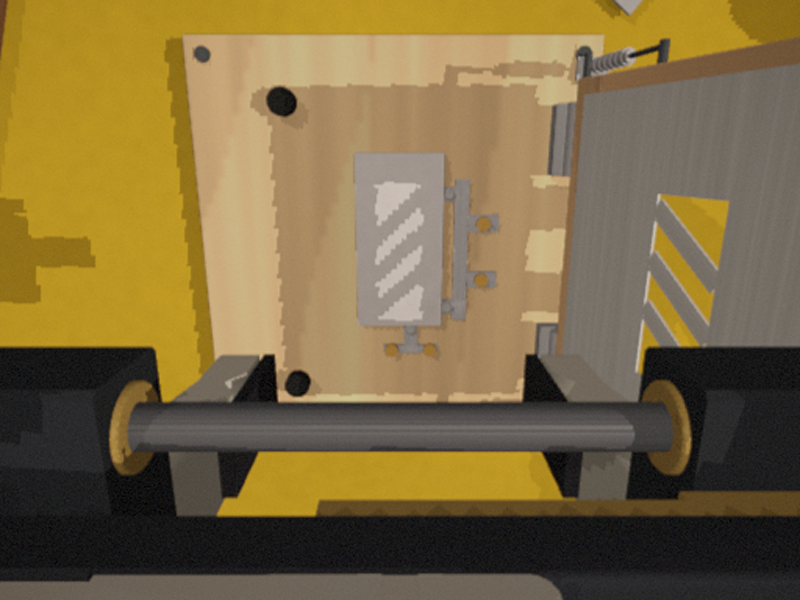

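View pics/w9c.png

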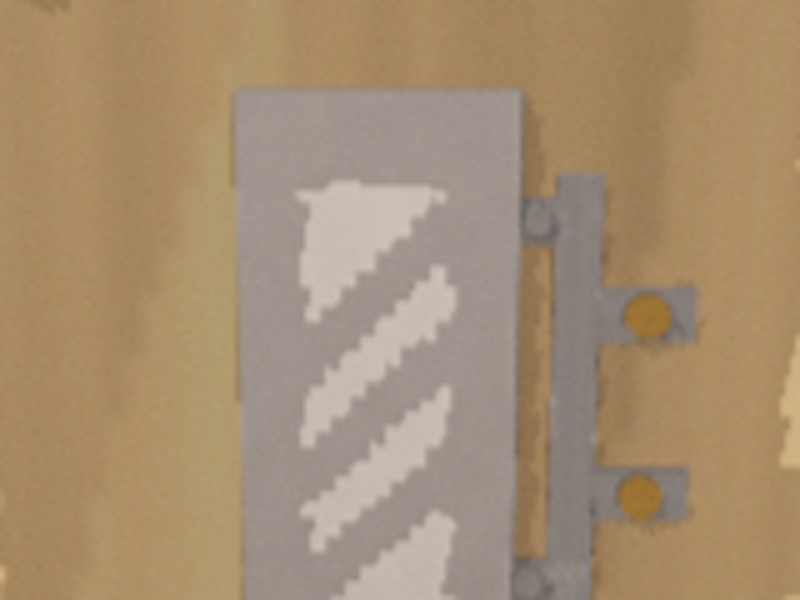

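```bash
python3 - <<'E'
from h import *
im=np.load("w9.npy"); crop(im,220,180,320,240,"w9d.png",8)
E
```

```text
w9d.png scale 8
```

View pics/w9d.png

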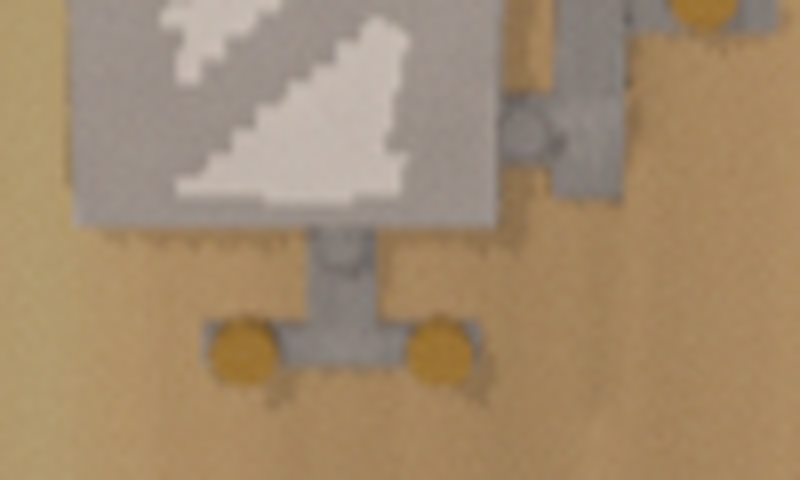

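```bash
cat > m3.py <<'E'
from h import *
w=cam("wrist")
C=lambda p:(180+p[0]/5,80+p[1]/5); D=lambda p:(220+p[0]/8,180+p[1]/8)
cs=np.array([onz(w,C((234,90)),.023),onz(w,C((521,90)),.023),onz(w,D((498,224)),.023),onz(w,D((75,224)),.023)])
print(cs, [np.linalg.norm(cs[i]-cs[i-1]) for i in range(4)])
c=cs.mean(0); x=(cs[2]+cs[3]-cs[0]-cs[1]); x/=np.linalg.norm(x); y=np.array([-x[1],x[0],0]); print("yaw",np.degrees(np.arctan2(x[1],x[0])))
for n,p in dict(s1=C((541,219)),s0=D((530,130)),e=D((342,245))).items():
    d=onz(w,p,.0215)-c; print(n,d@x*1000,d@y*1000)
E
python3 m3.py
```

```text
[[0.5066 0.015  0.023 ]
 [0.4964 0.0728 0.023 ]
 [0.6129 0.094  0.023 ]
 [0.6232 0.0359 0.023 ]] [np.float64(0.11840165669195753), np.float64(0.05869973803549009), np.float64(0.11843038679260881), np.float64(0.05898747250885632)]
yaw 10.231084388497733
s1 -33.02465917616825 34.17410808367718
s0 46.09421196019557 33.808362426183656
e 62.835388368781025 7.778235845098595
```

```bash
cat > m4.py <<'E'
from h import *
home=np.array([.566,.0627,.015]); a=np.radians(10.2); ex=np.array([np.cos(a),np.sin(a),0]); ey=np.array([-ex[1],ex[0],0])
H=lambda x,y,z: home*[1,1,0]+x*ex+y*ey+np.array([0,0,z])
t=cam("top"); s=cam("side")
if __name__=="__main__":
    for x in (.11,-.11):
        for n,y,z in (("outer",.1746,.2197),("inner",.1594,.225)):
            P=H(x,y,z); p=proj(t,P); q=proj(s,P); print(n,x,P,"top_jig crop",(p-[165,125])*5.333,"side_jig crop",(q-[160,140])*5)
    h=H(0,.216,.3); go(h,[180,0,-169.8])
E
python3 m4.py
```

```text
outer 0.11 [0.6433 0.254  0.2197] top_jig crop [27.1707 82.8211] side_jig crop [30.0945 67.993 ]
inner 0.11 [0.646  0.2391 0.225 ] top_jig crop [57.3208 74.6376] side_jig crop [55.1742 53.5484]
outer -0.11 [0.4268 0.2151 0.2197] top_jig crop [ 99.3774 555.8593] side_jig crop [169.2096 285.6323]
inner -0.11 [0.4295 0.2001 0.225 ] top_jig crop [130.6706 550.2209] side_jig crop [197.9304 268.2864]
clock 17.8667 tcp [0.5716 0.0557 0.2265] [ 179.9446    0.1994 -169.9335] F [ 0.6151 -0.096  -0.8108] open 0.07899862141916053
shift [ 0.0045  0.2239 -0.0733] turn [ 0.0092  0.0332 -0.0222]
```

Call:
servo_tool(rows=[[[0, 0, -0.025], [0, 0, 0], 1], [[0, 0, -0.03], [0, 0, 0], 1], [[0.0005, 0, -0.02], [0, 0, 0], 1], [[0.0005, 0.02, 0], [0, 0, 0], 1], [[0.0005, 0.024, 0], [0, 0, 0], 1], [[0.0005, 0.024, 0], [0, 0, 0], 1], [[0.0005, 0.024, 0], [0, 0, 0], 1], [[0.0005, 0.024, 0], [0, 0, 0], 1], [[0.0005, 0.024, 0], [0, 0, 0], 1], [[0.0005, 0.024, 0], [0, 0, 0], 1], [[0.0005, 0.024, 0], [0, 0, 0], 1], [[0, 0.024, 0], [0, 0, 0], 1], [[0, 0.012, 0], [0, 0, 0], 1], [[0, 0, 0], [0, 0, 0], 1], [[0, 0, 0], [0, 0, 0], 1]])

```text
clock: 19.12
tool_pos: [0.527, 0.2753, 0.2982]
orientation: [-179.9, -0.1, -169.9]
force: [-0.2, -1.3, -0.6]
opening: 0.0004
```

```bash
python3 - <<'E'
from m4 import *
go(H(0,.216,.208),[180,0,-169.8]); print(telemetry.get_obs()["joint_pos"])
crop(optics.snapshot("side"),0,0,512,384,"s10.png"); crop(optics.snapshot("top"),0,0,512,384,"t10.png")
crop(optics.snapshot("wrist"),0,0,512,384,"w10.png")
E
```

```text
clock 19.1167 tcp [0.527  0.2753 0.2982] [-179.9343   -0.1106 -169.8638] F [-0.2139 -1.3043 -0.5922] open 0.00040796000829778576
shift [-0.0009 -0.0001  0.0902] turn [-0.0109 -0.0184 -0.0106]
[  46.3954   10.935    -3.1948   -0.0129  -75.9982 -126.256 ]
s10.png scale 1.5625
t10.png scale 1.5625
w10.png scale 1.5625
```

View pics/s10.png

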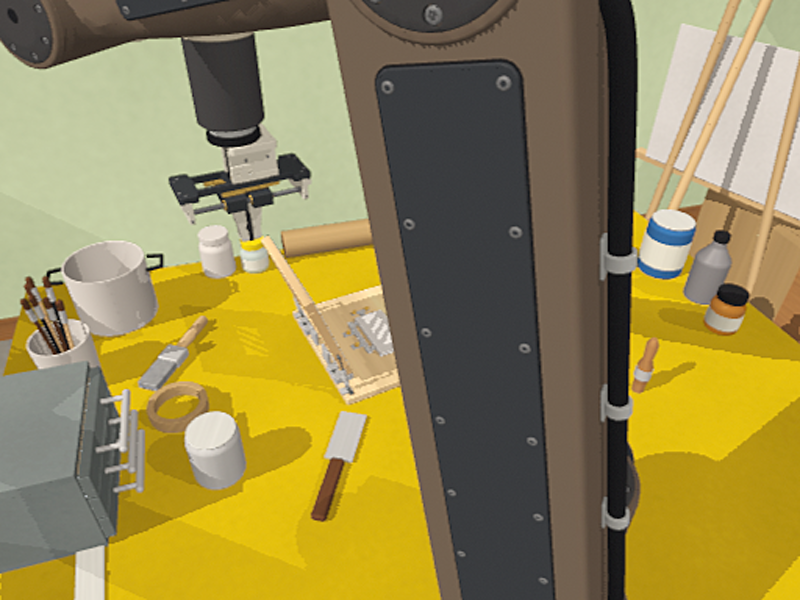

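View pics/t10.png

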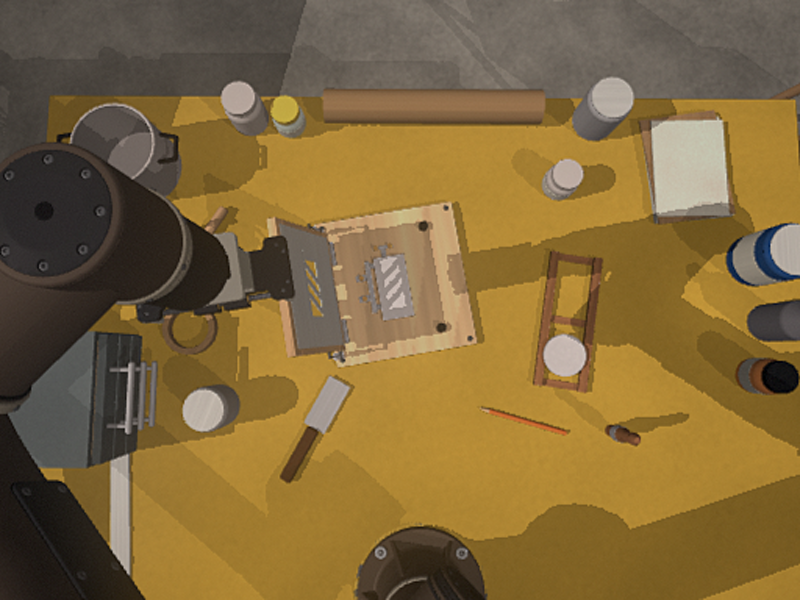

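View pics/w10.png

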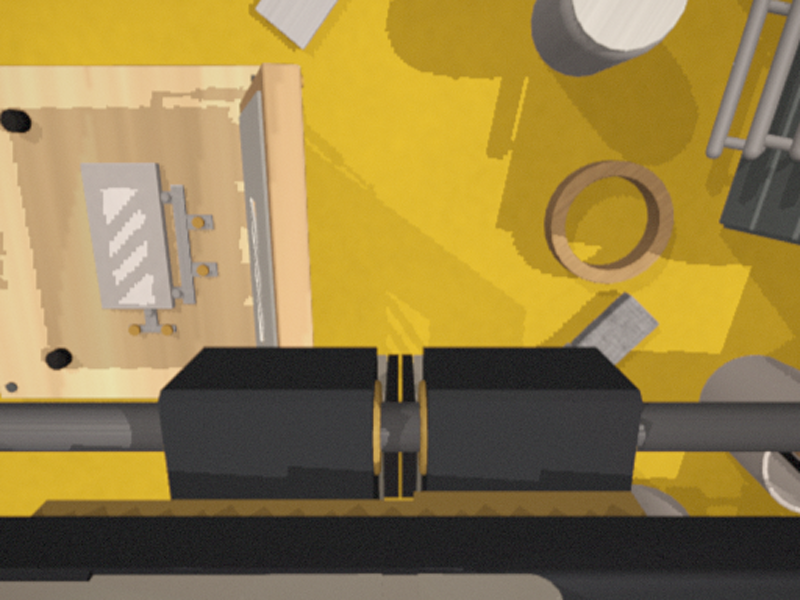

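Call:
servo_tool(rows=[[[0, 0, 0.02], [0, 0, 0], 1], [[0, 0, 0.03], [0, 0, 0], 1], [[0, 0, 0.025], [0, 0, 0], 1], [[0, 0, 0.015], [0, 0, 0], 1], [[0, -0.005, 0], [0, 0, 0], 1], [[0, -0.005, 0], [0, 0, 0], 1], [[0, -0.004, 0], [0, 0, 0], 1], [[0, 0, 0], [0, 0, 0], 1]])

```text
clock: 19.93
tool_pos: [0.5309, 0.2607, 0.2112]
orientation: [179.9, 0.1, -170.0]
force: [-0.4, 0.3, -0.1]
opening: 0.0004
```

Call:
servo_tool(rows=[[[0, -0.0015, 0], [0, 0, 0], 1], [[0, -0.0015, 0], [0, 0, 0], 1], [[0, -0.0015, 0], [0, 0, 0], 1]])

```text
clock: 20.18
tool_pos: [0.531, 0.2571, 0.2101]
orientation: [180.0, 0.1, -169.9]
force: [-0.4, -0.3, 0.4]
opening: 0.0004
```

Call:
servo_tool(rows=[[[0, -0.0015, 0], [0, 0, 0], 1], [[0, -0.0015, 0], [0, 0, 0], 1], [[0, -0.0015, 0], [0, 0, 0], 1]])

```text
clock: 20.43
tool_pos: [0.5315, 0.2525, 0.2095]
orientation: [180.0, 0.0, -169.9]
force: [-1.0, -0.1, 0.6]
opening: 0.0003
```

```bash
python3 - <<'E'
from m4 import *
go(H(0,.195,.208),[180,0,-169.8])
crop(optics.snapshot("side"),100,100,250,212,"s11.png")
E
```

```text
clock 20.4333 tcp [0.5315 0.2525 0.2095] [ 179.9996    0.0027 -169.9204] F [-0.9918 -0.0566  0.5563] open 0.00034639503240095344
shift [-0.0003  0.0021  0.0015] turn [ 0.0001  0.0005 -0.0201]
s11.png scale 5.333333333333333
```

View pics/s11.png

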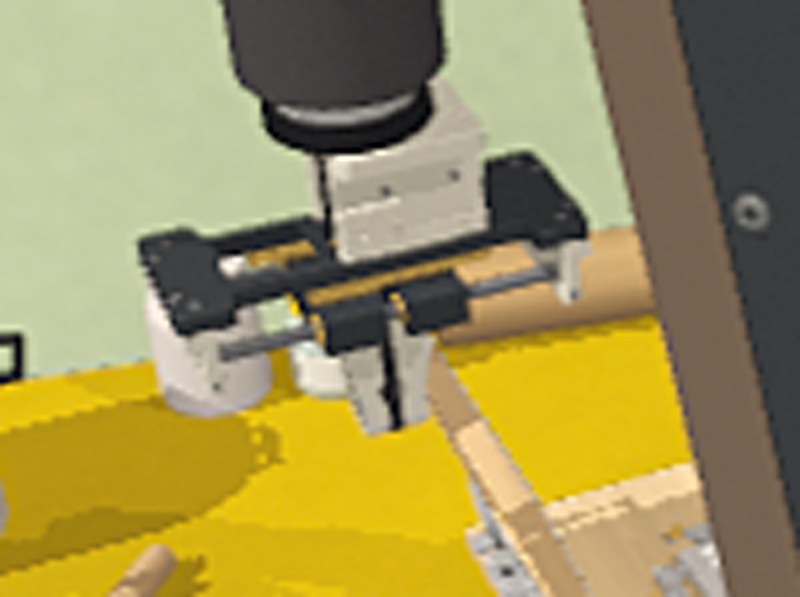

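Call:
servo_tool(rows=[[[0, -0.0015, 0], [0, 0, 0], 1], [[0, -0.0015, 0], [0, 0, 0], 1], [[0, -0.0015, 0], [0, 0, 0], 1]])

```text
clock: 20.73
tool_pos: [0.5323, 0.2489, 0.2096]
orientation: [179.9, 0.0, -169.9]
force: [-3.7, 4.9, 2.7]
opening: 0.0002
```

Call:
servo_tool(rows=[[[0, -0.0015, 0], [0, 0, 0], 1], [[0, -0.0015, 0], [0, 0, 0], 1], [[0, -0.0015, 0], [0, 0, 0], 1]])

```text
clock: 20.98
tool_pos: [0.5335, 0.2451, 0.2103]
orientation: [179.9, 0.1, -169.9]
force: [-1.7, 5.3, 3.6]
opening: 0.0004
```

Call:
servo_tool(rows=[[[0, -0.001, 0], [0, 0, 0], 1], [[0, -0.001, 0], [0, 0, 0], 1], [[0, -0.001, 0], [0, 0, 0], 1]])

```text
clock: 21.23
tool_pos: [0.5343, 0.2423, 0.2105]
orientation: [179.9, 0.1, -169.9]
force: [-1.7, 5.2, 4.4]
opening: 0.0007
```

Call:
servo_tool(rows=[[[0, -0.002, -0.0007], [0, 0, 0], 1], [[0, -0.002, -0.0007], [0, 0, 0], 1], [[0, -0.002, -0.0006], [0, 0, 0], 1], [[0, -0.002, -0.0006], [0, 0, 0], 1], [[0, -0.002, -0.0006], [0, 0, 0], 1], [[0, -0.002, -0.0005], [0, 0, 0], 1]])

```text
clock: 21.73
tool_pos: [0.5364, 0.2301, 0.2141]
orientation: [179.9, 0.1, -169.9]
force: [0.2, 5.3, 3.2]
opening: 0.0004
```

Call:
servo_tool(rows=[[[0, -0.002, -0.0005], [0, 0, 0], 1], [[0, -0.002, -0.0005], [0, 0, 0], 1], [[0, -0.002, -0.0005], [0, 0, 0], 1], [[0, -0.002, -0.0005], [0, 0, 0], 1], [[0, -0.002, -0.0004], [0, 0, 0], 1], [[0, -0.002, -0.0004], [0, 0, 0], 1]])

```text
clock: 22.23
tool_pos: [0.5379, 0.2169, 0.2159]
orientation: [-180.0, -0.0, -169.9]
force: [1.8, 4.2, 2.9]
opening: 0.0004
```

```bash
python3 - <<'E'
from m4 import *
go(H(0,.126,.222),[180,0,-169.8])
crop(optics.snapshot("side"),100,100,250,212,"s12.png")
E
```

```text
clock 22.2333 tcp [0.5379 0.2169 0.2159] [-179.9957   -0.0015 -169.9375] F [1.7735 4.1516 2.8871] open 0.00035262112491363294
shift [-0.0004 -0.0307 -0.0061] turn [-0.0007 -0.0003 -0.0229]
s12.png scale 5.333333333333333
```

View pics/s12.png

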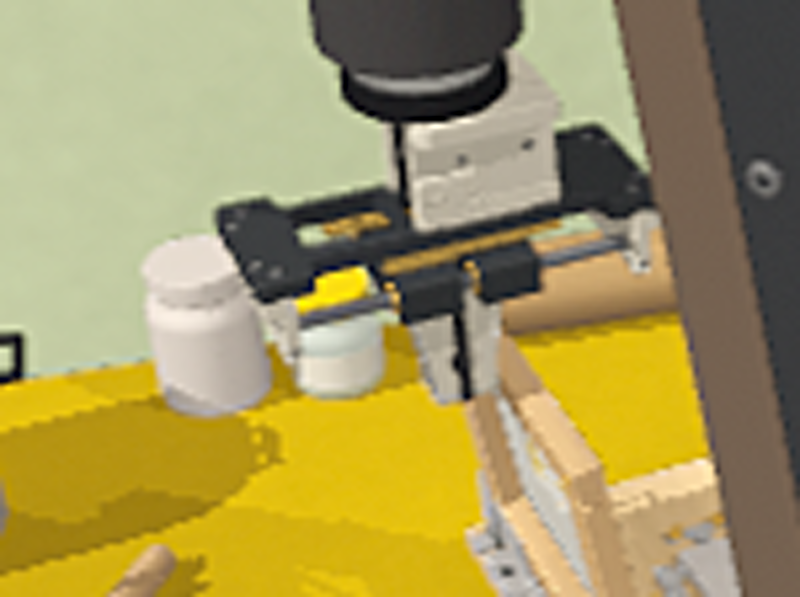

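Call:
servo_tool(rows=[[[0, -0.002, -0.0005], [0, 0, 0], 1], [[0, -0.002, -0.0005], [0, 0, 0], 1], [[0, -0.002, -0.0005], [0, 0, 0], 1], [[0, -0.002, -0.0005], [0, 0, 0], 1], [[0, -0.002, -0.0005], [0, 0, 0], 1], [[0, -0.002, -0.0005], [0, 0, 0], 1], [[0, -0.002, -0.0005], [0, 0, 0], 1]])

```text
clock: 22.87
tool_pos: [0.5397, 0.2028, 0.2189]
orientation: [-180.0, -0.1, -169.9]
force: [0.7, 2.5, -1.8]
opening: 0.0005
```

Call:
servo_tool(rows=[[[0, -0.002, -0.0004], [0, 0, 0], 1], [[0, -0.002, -0.0004], [0, 0, 0], 1], [[0, -0.002, -0.0004], [0, 0, 0], 1], [[0, -0.002, -0.0003], [0, 0, 0], 1], [[0, -0.002, -0.0003], [0, 0, 0], 1], [[0, -0.002, -0.0002], [0, 0, 0], 1], [[0, -0.002, 0], [0, 0, 0], 1], [[0, -0.002, 0], [0, 0, 0], 1]])

```text
clock: 23.53
tool_pos: [0.543, 0.1873, 0.2216]
orientation: [-180.0, -0.0, -169.9]
force: [-3.0, 2.7, 0.5]
opening: 0.0003
```

```bash
python3 - <<'E'
from m4 import *
go(H(0,.060+.013,.218),[180,0,-169.8])
crop(optics.snapshot("side"),100,100,250,212,"s13.png");crop(optics.snapshot("wrist"),0,0,512,384,"w13.png")
E
```

```text
clock 23.5333 tcp [0.543  0.1873 0.2216] [-179.9927   -0.0076 -169.9298] F [-3.046   2.6762  0.4976] open 0.0003271926363785219
shift [-0.0007 -0.0537  0.0036] turn [-0.0012 -0.0013 -0.0216]
s13.png scale 5.333333333333333
w13.png scale 1.5625
```

View pics/s13.png

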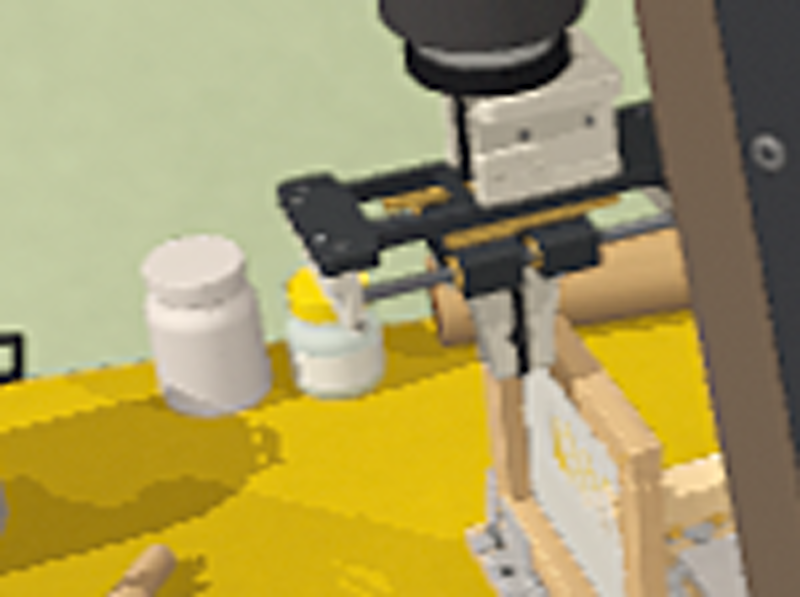

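View pics/w13.png

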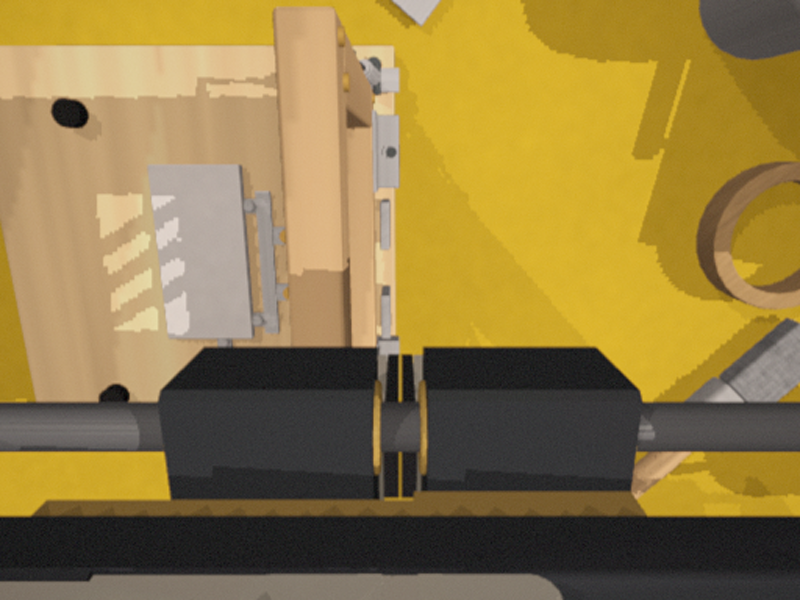

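Call:
servo_tool(rows=[[[0, -0.002, -0.0002], [0, 0, 0], 1], [[0, -0.002, -0.0002], [0, 0, 0], 1], [[0, -0.002, -0.0002], [0, 0, 0], 1], [[0, -0.002, -0.0002], [0, 0, 0], 1], [[0, -0.002, -0.0001], [0, 0, 0], 1], [[0, -0.002, 0], [0, 0, 0], 1], [[0, -0.002, 0], [0, 0, 0], 1]])

```text
clock: 24.22
tool_pos: [0.5457, 0.1736, 0.2224]
orientation: [180.0, 0.0, -169.9]
force: [-0.6, 2.9, -1.1]
opening: 0.0002
```

Call:
servo_tool(rows=[[[0, -0.002, 0], [0, 0, 0], 1], [[0, -0.002, 0], [0, 0, 0], 1], [[0, -0.002, 0], [0, 0, 0], 1], [[0, -0.002, 0], [0, 0, 0], 1], [[0, -0.002, 0], [0, 0, 0], 1], [[0, -0.002, 0], [0, 0, 0], 1]])

```text
clock: 24.72
tool_pos: [0.5477, 0.1618, 0.2224]
orientation: [-180.0, 0.0, -169.9]
force: [-0.6, 2.6, -1.1]
opening: 0.0001
```

```bash
python3 - <<'E'
from m4 import *
go(H(0,.060+.013,.218),[180,0,-169.8])
crop(optics.snapshot("side"),100,100,250,212,"s14.png")
E
```

```text
clock 24.7167 tcp [0.5477 0.1618 0.2224] [-179.9965    0.0068 -169.9317] F [-0.6251  2.6228 -1.0535] open 6.134054791939584e-05
shift [-0.0005 -0.0277  0.0044] turn [-0.0006  0.0011 -0.022 ]
s14.png scale 5.333333333333333
```

View pics/s14.png

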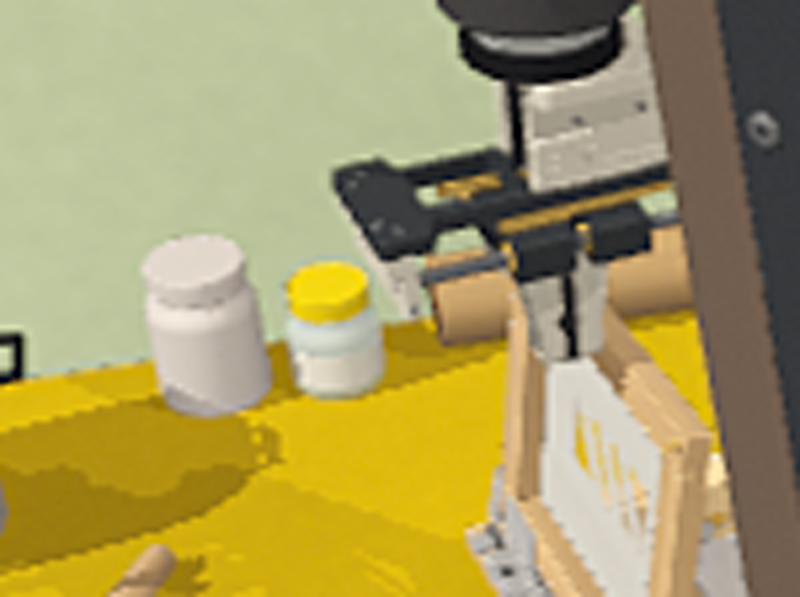

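Call:
servo_tool(rows=[[[0, -0.002, -0.001], [0, 0, 0], 1], [[0, -0.002, -0.001], [0, 0, 0], 1], [[0, -0.002, -0.0005], [0, 0, 0], 1], [[0, -0.002, 0], [0, 0, 0], 1], [[0, -0.002, 0.0003], [0, 0, 0], 1], [[0, -0.002, 0.0003], [0, 0, 0], 1], [[0, -0.002, 0.0003], [0, 0, 0], 1]])

```text
clock: 25.35
tool_pos: [0.5502, 0.1479, 0.2241]
orientation: [-180.0, 0.0, -169.9]
force: [-0.5, 1.8, 1.1]
opening: 0.001
```

Call:
servo_tool(rows=[[[0, -0.002, 0.0003], [0, 0, 0], 1], [[0, -0.002, 0.0004], [0, 0, 0], 1], [[0, -0.002, 0.0004], [0, 0, 0], 1], [[0, -0.002, 0.0004], [0, 0, 0], 1], [[0, -0.002, 0.0004], [0, 0, 0], 1], [[0, -0.002, 0.0004], [0, 0, 0], 1]])

```text
clock: 25.85
tool_pos: [0.5522, 0.1362, 0.2217]
orientation: [-180.0, 0.0, -169.9]
force: [0.5, 1.5, 1.1]
opening: 0.0006
```

```bash
python3 - <<'E'
from m4 import *
go(H(0,.055,.216),[180,0,-169.8])
crop(optics.snapshot("side"),100,100,250,212,"s15.png")
E
```

```text
clock 25.85 tcp [0.5522 0.1362 0.2217] [-179.9972    0.0064 -169.9291] F [0.5479 1.5074 1.1403] open 0.0006476548381126252
shift [-0.0006 -0.0198  0.0057] turn [-0.0005  0.0011 -0.0215]
s15.png scale 5.333333333333333
```

View pics/s15.png

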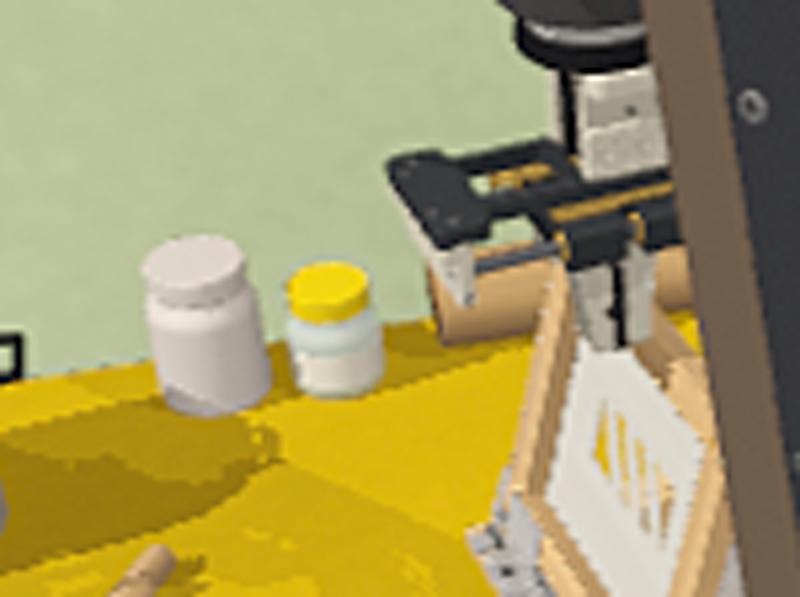

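Call:
servo_tool(rows=[[[0, -0.002, 0.0005], [0, 0, 0], 1], [[0, -0.002, 0.0005], [0, 0, 0], 1], [[0, -0.002, 0.0005], [0, 0, 0], 1], [[0, -0.002, 0.0005], [0, 0, 0], 1], [[0, -0.002, 0.0006], [0, 0, 0], 1]])

```text
clock: 26.32
tool_pos: [0.5539, 0.1264, 0.219]
orientation: [-180.0, -0.0, -169.9]
force: [-0.9, 0.4, 0.8]
opening: 0.0006
```

Call:
servo_tool(rows=[[[0, -0.002, 0.0006], [0, 0, 0], 1], [[0, -0.002, 0.0006], [0, 0, 0], 1], [[0, -0.002, 0.0007], [0, 0, 0], 1], [[0, -0.002, 0.0007], [0, 0, 0], 1], [[0, -0.002, 0.0007], [0, 0, 0], 1]])

```text
clock: 26.73
tool_pos: [0.5556, 0.1165, 0.2156]
orientation: [-180.0, -0.0, -169.9]
force: [-0.7, -0.4, 0.5]
opening: 0.0005
```

```bash
python3 - <<'E'
from m4 import *
go(H(0,.055,.216),[180,0,-169.8])
crop(optics.snapshot("side"),100,100,250,212,"s16.png")
E
```

```text
clock 26.7333 tcp [0.5556 0.1165 0.2156] [-179.9956   -0.0105 -169.9345] F [-0.662  -0.4119  0.5344] open 0.0005345659434726716
shift [-0.0007  0.0003 -0.0004] turn [-0.0007 -0.0018 -0.0224]
s16.png scale 5.333333333333333
```

View pics/s16.png

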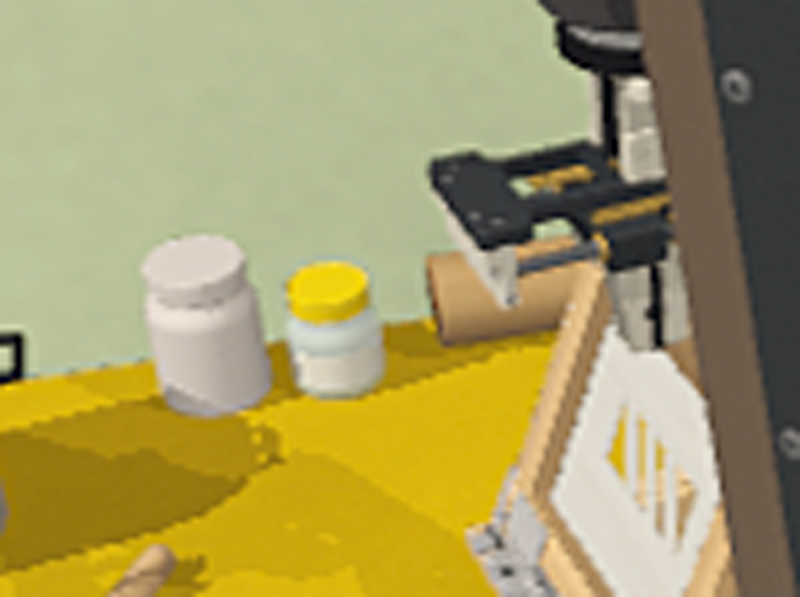

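Call:
servo_tool(rows=[[[0, 0, 0], [0, 0, 0], 1], [[0, 0, 0], [0, 0, 0], 1], [[0, 0, 0], [0, 0, 0], 1], [[0, 0, 0], [0, 0, 0], 1]])

```text
clock: 27.12
tool_pos: [0.5556, 0.1168, 0.2158]
orientation: [180.0, -0.0, -169.9]
force: [0.9, -0.5, 0.4]
opening: 0.0006
```

```bash
python3 - <<'E'
from m4 import *
go(H(0,.055,.216),[180,0,-169.8])
crop(optics.snapshot("side"),100,100,250,212,"s17.png")
E
```

```text
clock 27.1167 tcp [0.5556 0.1168 0.2158] [ 179.9997   -0.0007 -169.9273] F [ 0.9016 -0.5043  0.3964] open 0.0005635940372314453
shift [-0.0006 -0.0001 -0.0002] turn [ 0.     -0.0001 -0.0212]
s17.png scale 5.333333333333333
```

View pics/s17.png

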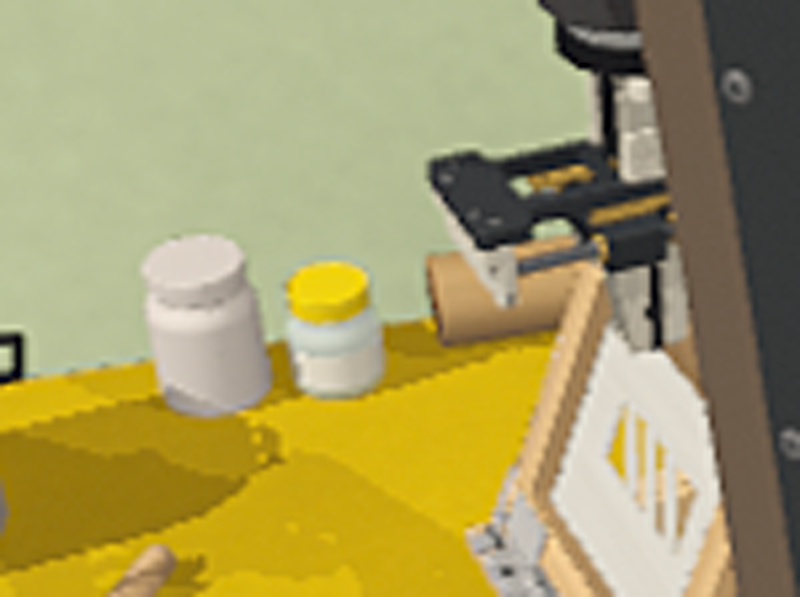

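Stationary near the balance point; continue slowly.

Call:
servo_tool(rows=[[[0, -0.002, 0.0007], [0, 0, 0], 1], [[0, -0.002, 0.0008], [0, 0, 0], 1], [[0, -0.002, 0.0008], [0, 0, 0], 1], [[0, -0.002, 0.0008], [0, 0, 0], 1]])

```text
clock: 27.5
tool_pos: [0.557, 0.1086, 0.2125]
orientation: [-180.0, -0.0, -169.9]
force: [0.4, 0.2, 0.0]
opening: 0.0006
```

Call:
servo_tool(rows=[[[0, 0, 0], [0, 0, 0], 1], [[0, 0, 0], [0, 0, 0], 1], [[0, 0, 0], [0, 0, 0], 1]])

```text
clock: 27.75
tool_pos: [0.5571, 0.1088, 0.2127]
orientation: [180.0, 0.0, -169.9]
force: [-0.2, 0.5, -0.5]
opening: 0.0004
```

```bash
python3 - <<'E'
from m4 import *
go(H(0,.055,.216),[180,0,-169.8])
crop(optics.snapshot("side"),100,100,250,212,"s18.png")
E
```

```text
clock 27.75 tcp [0.5571 0.1088 0.2127] [ 179.9985    0.002  -169.9432] F [-0.1526  0.4642 -0.4574] open 0.0003522591225214523
shift [-0.0006  0.0081 -0.0033] turn [ 0.0003  0.0003 -0.0239]
s18.png scale 5.333333333333333
```

View pics/s18.png

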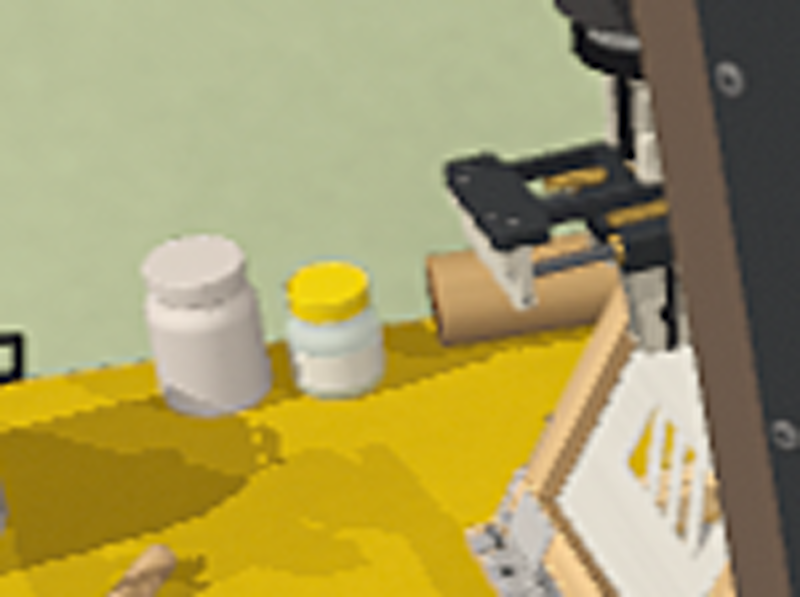

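Call:
servo_tool(rows=[[[0, -0.002, 0.0008], [0, 0, 0], 1], [[0, -0.002, 0.0008], [0, 0, 0], 1], [[0, -0.002, 0.0008], [0, 0, 0], 1], [[0, 0, 0], [0, 0, 0], 1], [[0, 0, 0], [0, 0, 0], 1], [[0, 0, 0], [0, 0, 0], 1]])

```text
clock: 28.3
tool_pos: [0.5581, 0.1029, 0.2103]
orientation: [180.0, -0.0, -169.9]
force: [-0.0, -0.7, 0.1]
opening: 0.0008
```

```bash
python3 - <<'E'
from m4 import *
go(H(0,.055,.216),[180,0,-169.8])
crop(optics.snapshot("side"),100,100,250,212,"s19.png")
E
```

```text
clock 28.3 tcp [0.5581 0.1029 0.2103] [ 179.9999   -0.0012 -169.9378] F [-0.0235 -0.6788  0.1482] open 0.0007545721579756767
shift [-0.0006  0.0141 -0.0057] turn [ 0.     -0.0002 -0.023 ]
s19.png scale 5.333333333333333
```

View pics/s19.png

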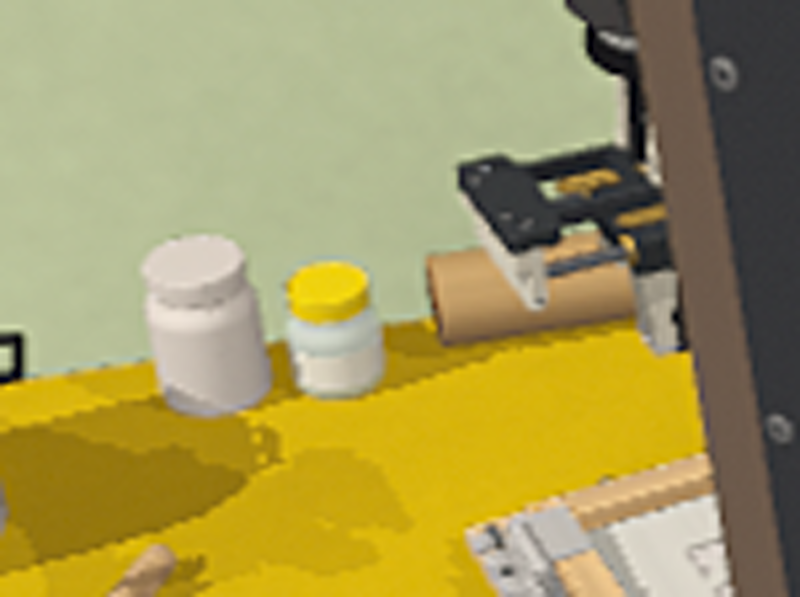

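Call:
servo_tool(rows=[[[0, 0, -0.02], [0, 0, 0], 1], [[0, 0, -0.03], [0, 0, 0], 1], [[0, 0.01, -0.03], [0, 0, 0], 1], [[0, 0.03, -0.01], [0, 0, 0], 1], [[0, 0.035, 0], [0, 0, 0], 1], [[0, 0.035, 0], [0, 0, 0], 1], [[0, 0.035, 0], [0, 0, 0], 1], [[0, 0.02, 0], [0, 0, 0], 1], [[0, 0.01, 0], [0, 0, 0], 1], [[0, 0, 0], [0, 0, 0], 1]])

```text
clock: 29.18
tool_pos: [0.5271, 0.2772, 0.2999]
orientation: [-180.0, -0.0, -169.8]
force: [-0.1, -0.4, -0.2]
opening: 0.0005
```

```bash
python3 - <<'E'
from m4 import *
go(H(0,.055,.216),[180,0,-169.8])
crop(optics.snapshot("wrist"),0,0,512,384,"w20.png");crop(optics.snapshot("side"),150,130,330,265,"s20.png");crop(optics.snapshot("top"),0,0,512,384,"t20.png")
E
```

```text
clock 29.1833 tcp [0.5271 0.2772 0.2999] [-179.9931   -0.0212 -169.801 ] F [-0.148  -0.407  -0.1795] open 0.0004505578390437444
shift [-0.0004 -0.163   0.0839] turn [-0.0011 -0.0035 -0.0002]
w20.png scale 1.5625
s20.png scale 4.444444444444445
t20.png scale 1.5625
```

View pics/w20.png

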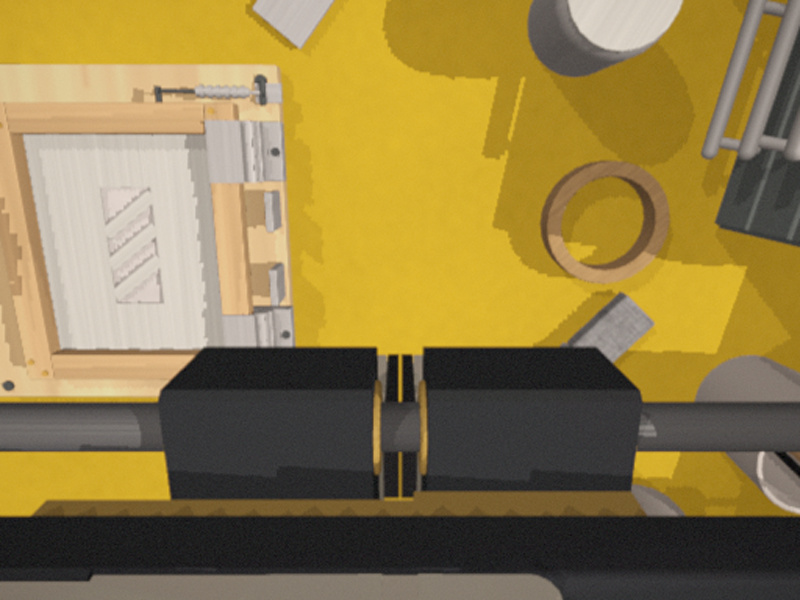

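View pics/s20.png

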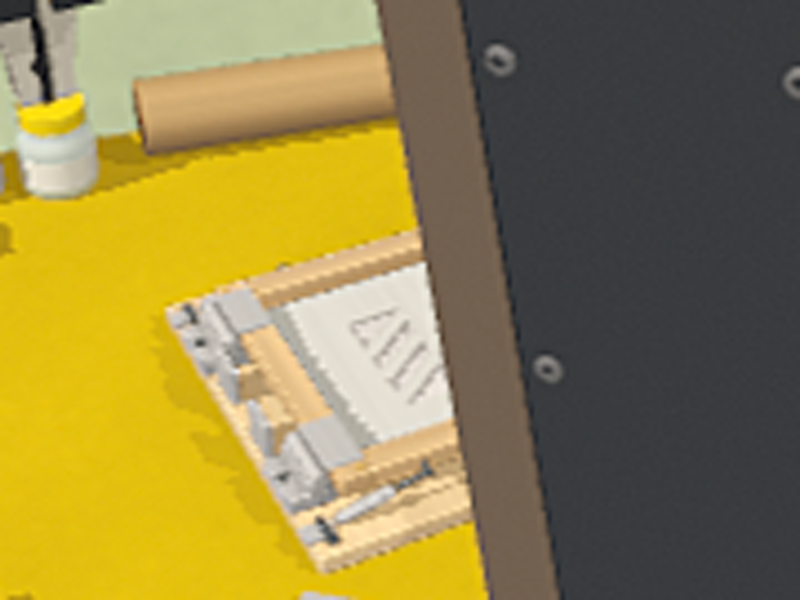

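View pics/t20.png

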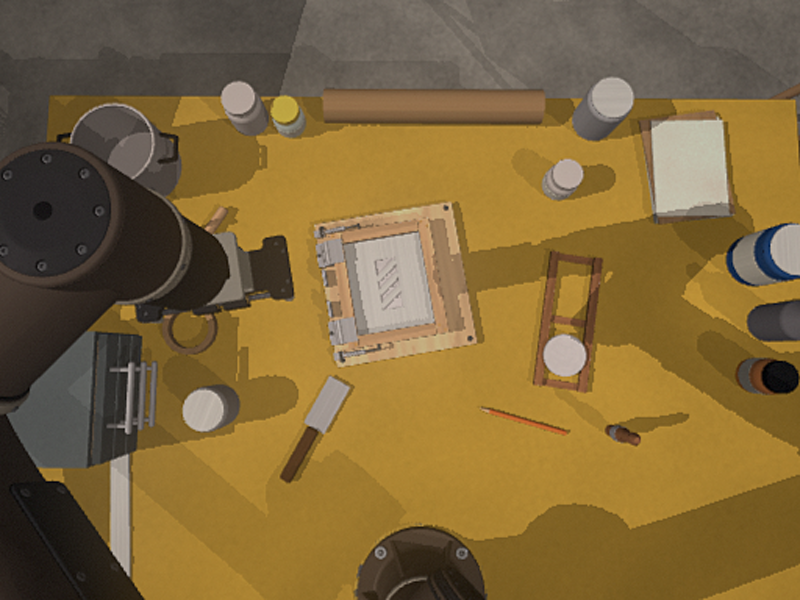

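The frame lies flat with the white plaque filling the cut-out, and everything else on the bench is where it was. I'm handing the job in.

```bash
python3 - <<'E'
from h import *
print(ctrl.close_job()); print(telemetry.get_obs()["clock"])
E
```

```text
the job is handed in; nothing more can be done
None
the job is handed in; nothing more can be done
```

The plaque is seated against all three register pins, the stencil frame has snapped down flat over it, and the job was handed in at about 29 s. No verdict was reported.

**Plaque:** I gripped it across its width and set it on the board. I eased it along until I felt the side pins (about 3 N on the tool, including friction) and then the end pin (about 5 N), and let go. A wrist picture after release put the pins 34.2 and 33.8 mm (side) and 62.8 mm (end) from the plaque's centre. The plaque came out about 1.4% short in that picture; corrected for that, they are about 34.6, 34.3 and 63.7 mm. Nominal is 34, 34 and 64 mm, and the tolerance is ±1.5 mm.

**Frame:** I pushed it over by the rim with closed fingers, reading at most about 6–7 N at the end of each move. It snapped down just after the force fell to zero. All three cameras show it lying flat, with white plaque showing through the cut-out.

**Other things on the bench:** none appeared to have moved in the last top view, though the flat brush was partly hidden behind the arm.

**Checks that disagreed or were not possible:**
- **Cameras:** the top and wrist cameras differed by about 2 mm on the bumper and home positions, so I seated the plaque by feel.
- **Sliding towards the end pin:** the plaque stuck for a moment, with about 9 N downwards and 4 N sideways. I lifted slightly and it came free; it had not shifted in the grip.
- **After the snap:** the pins could not be seen under the frame, so the seating was last measured before I pushed it over.

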